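# Screw the tube-cell head to its light path and load the tube

### The arm

A 7-joint arm with a two-finger parallel gripper is mounted at the origin on a cart in front of the work surface, level with it; the furniture and walls round the work are solid. World frame = base frame: x ahead of the robot, y to its left, z up, the work surface at z = 0. Lengths are in m, angles in rad, forces in N, time in s.
With the tool pointing down it reaches from about 0.4 to 0.875 m from the base axis. Payload 19.3 kg.
Tool frame: the origin (TCP) lies at the very end of the fingers, on their centre line; the grasp point (between the pads) lies 19 mm behind it; z points along the fingers, x is the direction in which the jaws open and shut, and the axes are right-handed (so a half turn about z gives the same grasp; the last joint's range is limited). The gripper opens to 85 mm and grips with 20 to 120 N. Pads are 22 mm wide; open, the fingers measure 114 mm over their backs; the gripper's body (76 mm by 85 mm) begins 54 mm behind the grasp point. The pads swing forward as they close: fully open they stand 13 mm farther back than shut.
Start: joints at [-1.32, 0.521, -0.036, 1.599, 0.021, 1.021, -0.113], TCP at [0.197, 0.593, 0.231] pointing down, gripper open.
Joint ranges: [-2.91, 2.91], [-0.3, 2.13], [-1.5, 1.42], [0.17, 2.43], [-1.26, 4.41], [0.16, 1.93], [-2.52, 2.52]. Speed limits (rad/s): [1.89, 1.89, 2.39, 2.39, 3.01, 3.01, 3.01].

### API

Orientations are given as [roll, pitch, yaw] about the fixed x, y, z axes, in that order (R = Rz(yaw) Ry(pitch) Rx(roll)).
In Python, from workcell import bot gives the robot as it stands.
- The arm moves only by the tool jog_arm, never from a script. Its argument "increments" is a list of rows, each an object of numbers: "wx", "wy", "wz": the turn, a rotation vector about the tool's x, y, z in degrees; "x", "y", "z": the shift along the tool's x, y, z in cm; "claw": the opening in per cent of the stroke, from 0 (shut) to 100 (fully open). A call has 1 to 10 rows; each row is the pose to reach, as a shift and turn from the pose measured when the call began, along the tool's axes at that moment; what a row does not reach only later rows make up. A row lasts 1/8 s, in which the tool goes at most 62.5 mm and 10.7 degrees, less where a joint would pass 70% of its speed; a pose out of reach is approached as far as the arm can. A call with a gripper value outside its range is refused whole. The fingers move at their own pace and stop on an object; "squeeze" is the grip in N (left out, the last holds). Time passes only in rows, so rows that repeat a pose let the fingers close. It gives the time, the measured TCP pose, the force and the opening at its end, in the units of the state.
- bot.observe(): the state, without advancing time (a new reading comes with each control period).
- bot.grab_frame(name): name is "scene" or "top"; returns a dict with "pixels" (400x640x3 uint8, red, green, blue), "fov_y" (degrees; the focal length in pixels is half the picture's height over the tangent of half this angle, whatever the lens; pixels are square), "cx", "cy" (the principal point, pixels), "origin" and "orientation" of the camera in the world. Camera axes: x right, y down, z forward; pixel columns grow to the right and rows downward; lengths in m; the calibration is good to about 2 mm. A picture is of the moment at which its call begins. There is no depth.
- bot.job_done(): hands the job in, once; it reports no verdict.
The state is a dict: "clock": time; "qpos": joint angles; "qd": joint speeds; "joint_efforts": joint torques, N m; "position": TCP position; "tool_rot": TCP orientation; "force": force on the tool from outside, world axes, zero at the start; "moment": the same for the moment, N m; "grip_width": finger opening in m.
Only numpy, scipy, OpenCV 4.12 (cv2) and the standard library are available. Lean on these libraries where they do the work, as an engineer would, in place of code of your own. Each camera call takes 0.05 s, during which the arm holds its last target.

### The job

Screw the head of the tube cell down (clockwise from above) until you feel it land on its gasket, then go on only to the next position where its long sides run parallel to the line through the two light ports, either way round, without tightening past that and crushing the gasket. Then take the test tube out of the rack and stand it in the head's bore, fully down on its floor, and let go. Leave the other things on the bench where they are.

Things in the scene. Friction and masses are not known exactly. Their poses are not given: they have to be found in the camera images.
- stand: Fixed aluminium plate 150 x 92 x 10 mm, origin under its centre at bench level, z up. Two steel light ports (round tubes in dark blocks, axis 22 mm and top 32 mm above the bench, 31 to 71 mm from the centre) point at its centre from +x and -x: the line through the ports is the stand's x axis.
- bore_floor (a point): Top of a black boss in the middle of the stand, on its z axis, 16 mm above the bench: the floor on which the tube stands when it is fully down in the head's bore.
- collar: Fixed black round collar on the stand, coaxial, 66 mm outside, 10 to 32 mm above the bench (origin: centre of its lower edge). It holds a rubber ring gasket, 57 mm outside, that stands 3 to 5.5 mm proud of it; the gasket's height differs from run to run and is not reported.
- collar_rim (a point): Centre of the collar's upper edge, 32 mm above the bench (not the gasket's top). From first touch the gasket's force on the head grows to 10 N within 0.3 rad of turning, then by about 2.9 N a rad: 19 N half a turn past first touch. Left at more than 20 N it is too tight, above 26 N it is crushed.
- cell_head: Aluminium head screwed into the stand, coaxial. Origin on its axis at the underside of its round flange (60 mm across, 6 mm thick), z up, about 38 mm above the bench at the start. On the flange stands a block 58 mm long (x axis) x 36 mm wide (y axis), from 6 to 40 mm above the origin, a dark slit in each short end. A round bore, 23 mm wide, runs down its middle to the stand's boss.
- head_grip (a point): On the head's axis 30 mm above its origin, axes as the head's: where to grip, across the 36 mm between the block's long flat sides. The head only turns and, on a right-hand thread, sinks 6 mm a turn clockwise seen from above. Its x axis is parallel to the stand's, either way round, every half turn.
- head_mouth (a point): Centre of the bore's mouth, 40 mm above the head's origin. Turning the head takes about 0.03 N m while it runs free, rises to about 0.15 N m within 0.5 rad of the first touch of the gasket, and slowly on to 0.3 N m; it stays where it is left. First touch comes 0.2 to 3.3 rad after the start, the right position 1.5 to 5.2 rad after it.
- rack: Fixed dark blue tube rack 68 x 200 x 74 mm (x, y, z), origin under its centre, top plate 70 mm and end walls 74 mm above the bench; the tube stands in one of its holes on the middle shelf, 34 mm above the bench.
- tube: The loose clear test tube, 18 mm across, 100 mm long, 20 to 42 g, round foot, upright in the rack. Origin at the centre of its foot, z up along it to its mouth; the upper 64 mm stand above the rack's top plate. To be gripped near its mouth.
- white_bottle: Bystander: white reagent bottle with a dark cap, 56 mm across, 102 mm high, loose, between the stand and the rack; origin under its centre.
- beaker: Bystander: clear beaker 69 mm across, 92 mm high, loose; origin under its centre.
- timer: Bystander: small bench timer 52 x 66 x 24 mm, loose; origin under its centre.
- wash_bottle: Bystander: wash bottle with bent spout, 67 x 110 x 178 mm, loose; origin under its centre.
There are look-alikes about, which are no part of the job. Of the things that look like the stand, take the one that is farthest to the robot's right at the start.

How it is judged:
On the way:
1. the head is down on its gasket with its long sides in line with the light ports, and let go (angle between the x axis of cell_head and the x axis of stand, either way round below 0.14 rad and contact force between collar and cell_head between 1.5 and 20.3 N and contact force between the fingers and cell_head below 0.1 N), for 0.2 s.
At the end, for the whole second after the job is handed in: The head presses on its gasket (1.5 to 20.3 N) with its long axis within 0.14 rad of the line through the light ports; the tube stands at rest in the head's bore, its foot within 6 mm of the stand's axis and within 5 mm of the floor of the bore, tilted less than 0.15 rad (angle between the x axis of cell_head and the x axis of stand, either way round below 0.14 rad and contact force between collar and cell_head between 1.5 and 20.3 N and horizontal distance between tube and stand below 0.006 m and height (world z) of tube below 0.021 m and angle between tube's own z axis and vertical below 0.15 rad and linear speed of tube below 0.02 m/s); the robot touches nothing.
It fails at once if the gasket is crushed (force on it above 26 N) (contact force between collar and cell_head above 26 N).
It fails at once if a bystander is shifted by more than 30 mm or tipped (distance of any of white_bottle, beaker, timer, wash_bottle from where it was at the start of the episode above 0.03 m or angle between any of white_bottle, beaker, timer, wash_bottle's own z axis and vertical above 0.5 rad).
It also fails if it takes over 72 s, if anything falls off the work surface, if the arm or the gripper's body presses on something with over 40 N, if the wrist force passes 120 N, or if a joint passes its speed limit or range.

## Working session

There is one attempt and no reset: what is moved stays moved. The work goes in short steps, Python scripts to look and compute and a tool call to move; the robot and the scene stay as the last step left them, time stands still between calls to the robot, and variables do not carry over. Pictures are saved under pics/ and viewed, and the job is handed in when it is done.

Besides the shell and the picture viewer there is one more tool, called as a command line: name --argument value ..., lists and objects as JSON in quotes. jog_arm: Moves the arm, as the interface text tells. Its arguments: {"type":"object","properties":{"increments":{"type":"array","items":{"type":"object","properties":{"wx":{"type":"number"},"wy":{"type":"number"},"wz":{"type":"number"},"x":{"type":"number"},"y":{"type":"number"},"z":{"type":"number"},"claw":{"type":"number"}}}},"squeeze":{"type":"number"}},"required":["increments"]}

```bash
ls; mkdir -p pics
python3 - <<'E'
from workcell import bot
import cv2
s=bot.observe()
for k,v in s.items(): print(k,v)
for n in("scene","top"):
    f=bot.grab_frame(n); print(n,f["fov_y"],f["cx"],f["cy"],f["origin"],f["orientation"])
    cv2.imwrite(f"pics/{n}0.png",f["pixels"][:,:,::-1])
E
```

```text
pics
clock 0.0
qpos [-1.32019749  0.52201163 -0.03636392  1.6000206   0.02127125  1.02107172
 -0.11276556]
qd [ 0.00147388  0.00083951  0.00047552 -0.00022146  0.00012026 -0.00113819
  0.00038646]
joint_efforts [-9.06697151e-04 -9.27072644e+01  1.97921567e+00 -3.69950008e+01
  1.76903279e-02  8.02005030e-03  5.95435449e-05]
position [0.19700534 0.59278416 0.23072231]
tool_rot [3.14147060e+00 1.11791766e-03 1.25009104e+00]
force [-0.70080599  0.02829368  0.24738507]
moment [ 0.03794895 -0.0171544   0.00662223]
grip_width 0.08517853863012947
scene 44.0414815336303 313.01827038652164 197.671318916214 [-0.55377879  1.37381723  1.11010098] [-2.14273887  0.00860906 -2.481136  ]
top 47.473857861553384 321.44682303785896 198.9852828368666 [0.21522116 0.08473252 1.92960945] [-3.00554784  0.00635986 -1.54632259]
```

View pics/scene0.png

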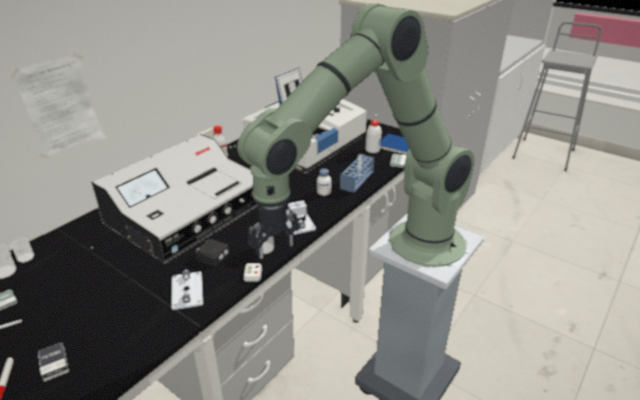

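View pics/top0.png

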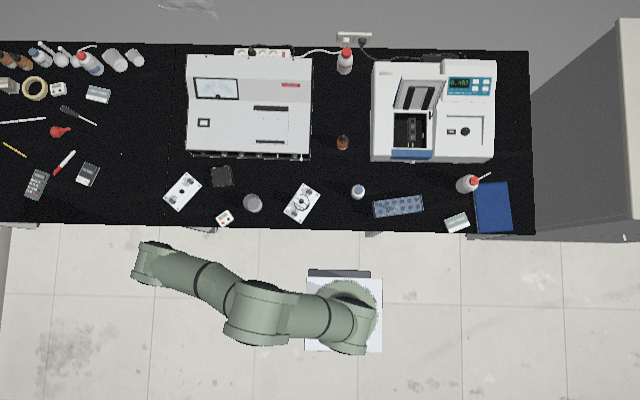

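```bash
cat > h.py <<'E'
import numpy as np, cv2
from scipy.spatial.transform import Rotation as R
def cam(f):
    F=200/np.tan(np.radians(f["fov_y"])/2); K=np.array([[F,0,f["cx"]],[0,F,f["cy"]],[0,0,1]])
    return K,R.from_euler('xyz',f["orientation"]).as_matrix(),np.array(f["origin"])
def plane(f,uv,z):
    K,Rm,o=cam(f); d=Rm@np.linalg.inv(K)@np.array([uv[0],uv[1],1.]); return o+d*(z-o[2])/d[2]
def proj(f,p):
    K,Rm,o=cam(f); q=K@(Rm.T@(np.array(p)-o)); return q[:2]/q[2]
def crop(f,u0,v0,w,h,s,name):
    c=f["pixels"][v0:v0+h,u0:u0+w,::-1]; cv2.imwrite("pics/"+name,cv2.resize(c,None,fx=s,fy=s,interpolation=cv2.INTER_CUBIC))
E
python3 - <<'E'
from workcell import bot
from h import *
t=bot.grab_frame("top"); s=bot.grab_frame("scene")
import pickle; pickle.dump((t,s),open("f0.pkl","wb"))
crop(t,155,160,100,75,8,"t_left.png"); crop(t,275,170,100,65,8,"t_right.png");crop(t,340,170,100,60,8,"t_rack.png")
crop(s,230,140,160,120,5,"s_a.png")
for uv in [(302,203),(183,191),(398,206)]: print(plane(t,uv,.07))
E
```

```text
[0.45082859 0.1825367  0.07      ]
[0.48927693 0.67731488 0.07      ]
[ 0.44773848 -0.21276974  0.07      ]
```

View pics/t_left.png

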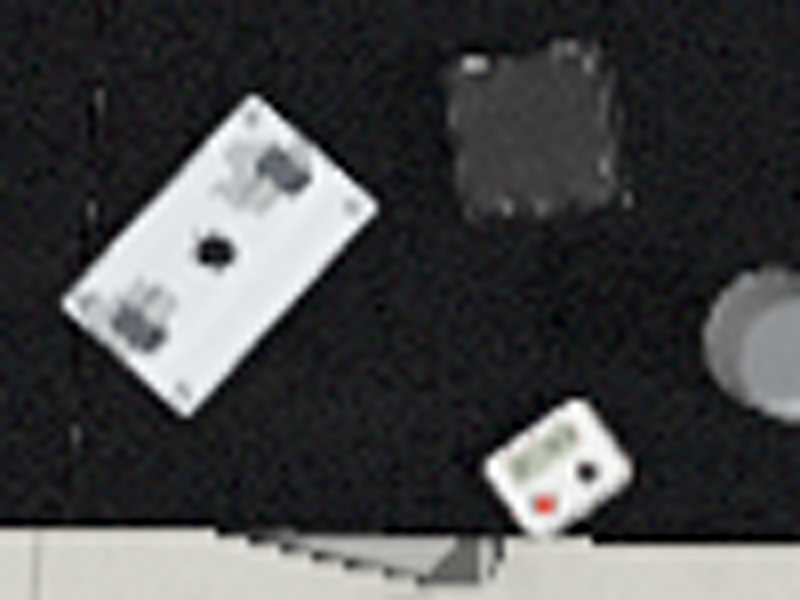

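View pics/t_right.png

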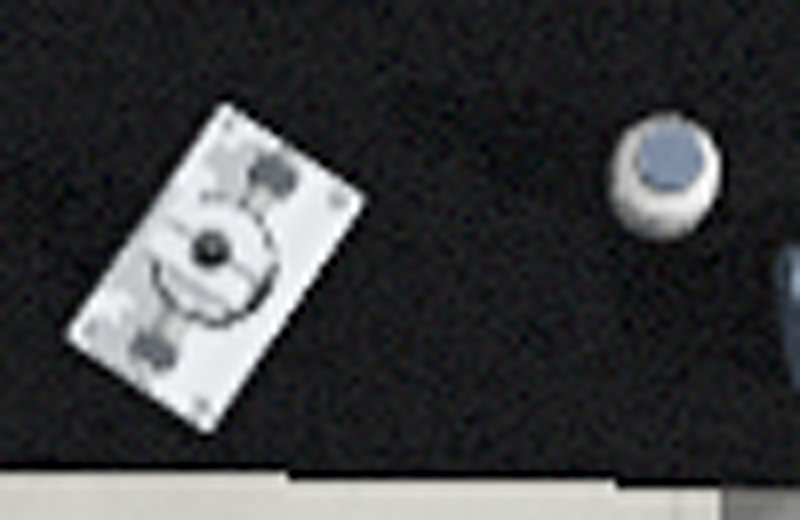

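View pics/t_rack.png

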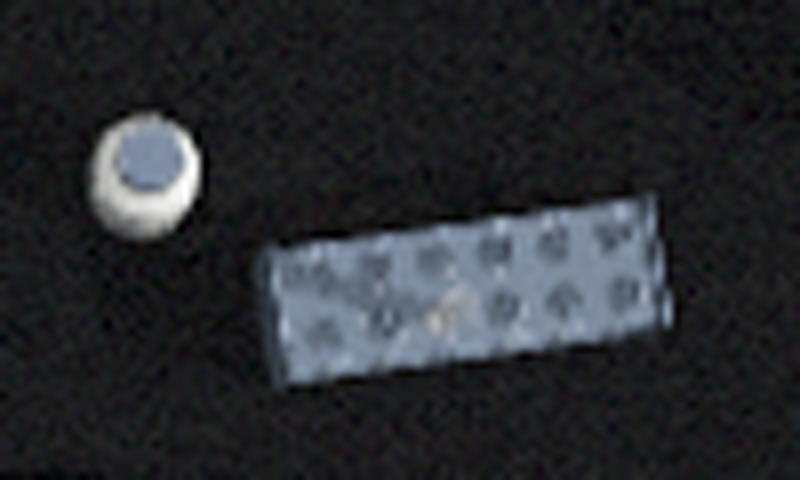

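View pics/s_a.png

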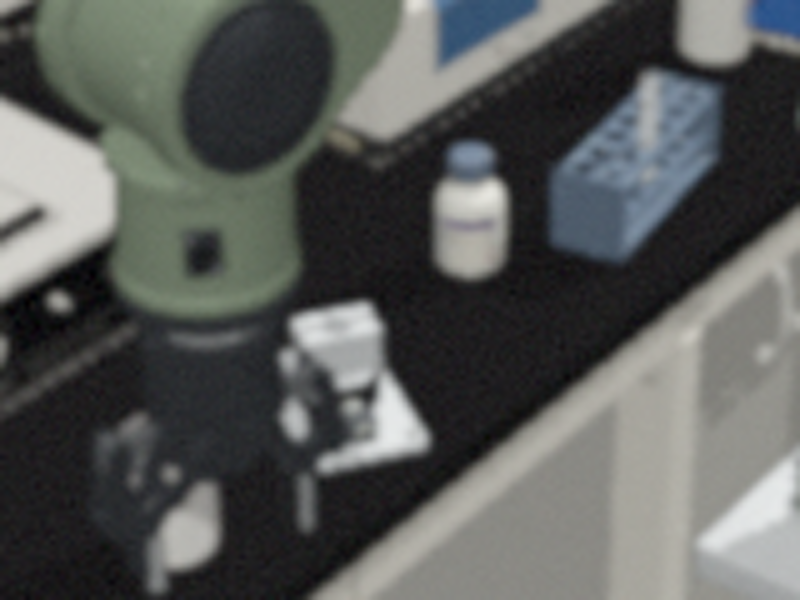

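Run:
```python
from h import *
import pickle; t,s=pickle.load(open("f0.pkl","rb"))
g=t["pixels"][175:230,280:326].astype(float)
g=np.clip((g-120)*255/135,0,255).astype(np.uint8)
cv2.imwrite("pics/head_c.png",cv2.resize(g,None,fx=11,fy=11,interpolation=cv2.INTER_CUBIC))
# plate
m=(t["pixels"].min(2)>120).astype(np.uint8); m[:, :280]=0; m[:,325:]=0; m[:178]=0; m[226:]=0
cs,_=cv2.findContours(m,cv2.RETR_EXTERNAL,cv2.CHAIN_APPROX_NONE); c=max(cs,key=cv2.contourArea)
b=cv2.boxPoints(cv2.minAreaRect(c)); P=np.array([plane(t,u,.01) for u in b]); print(b,P,P.mean(0))
for i in range(4):
    d=P[(i+1)%4]-P[i]; print(np.linalg.norm(d),np.arctan2(d[1],d[0]))
```

```text
[[282.5384  211.69228]
 [302.2307  182.15382]
 [320.4615  194.30766]
 [300.76917 223.84612]] [[0.41928294 0.26720453 0.01      ]
 [0.54842121 0.18742874 0.01      ]
 [0.49766135 0.10806346 0.01      ]
 [0.36945914 0.18820779 0.01      ]] [0.45870616 0.18772613 0.01      ]
0.1517921935379433 -0.553372339770078
0.09420939681866523 -2.1398063681672763
0.1511916631078655 2.5828926755858843
0.0933964441670037 1.0081035585237497
```

View pics/head_c.png

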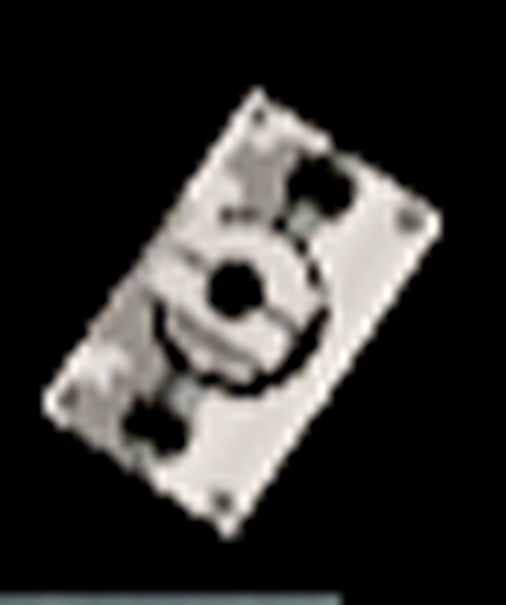

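Run:
```python
from h import *
import pickle; t,s=pickle.load(open("f0.pkl","rb"))
def c(u,v): return (u/11+280-.45,v/11+175-.45)
print("bore",plane(t,c(235,290),.078))
a=plane(t,c(185,258),.078);b=plane(t,c(285,318),.078);d=a-b;print(a,b,(a+b)/2,np.linalg.norm(d),np.arctan2(d[1],d[0]))
print("bottle",plane(t,(340+150/8,170+158/8),.102),"beaker",plane(t,(253,203),.05))
crop(t,370,185,60,40,13,"rack_big.png"); crop(s,335,148,45,45,13,"rack_s.png")
```

```text
bore [0.45834585 0.18684032 0.078     ]
[0.46996499 0.20590023 0.078     ] [0.44825219 0.16786017 0.078     ] [0.45910859 0.1868802  0.078     ] 0.04380058766549426 1.052133423301069
bottle [ 0.50650873 -0.04819852  0.102     ] beaker [0.44852672 0.38793612 0.05      ]
```

View pics/rack_big.png

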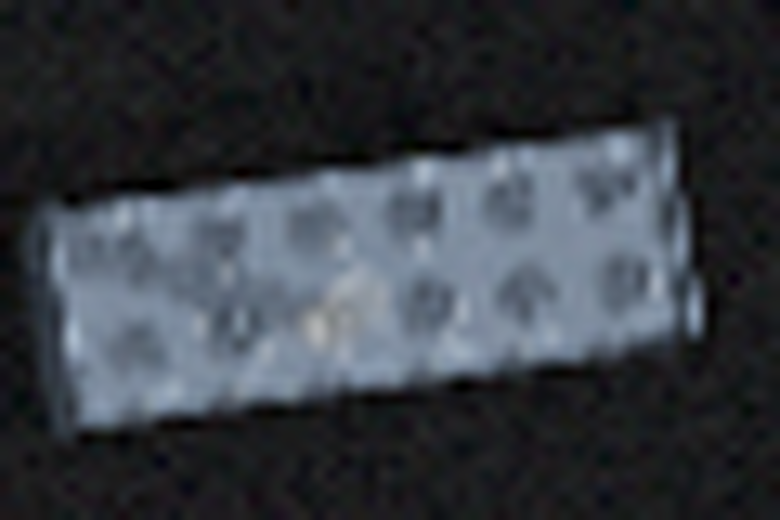

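View pics/rack_s.png

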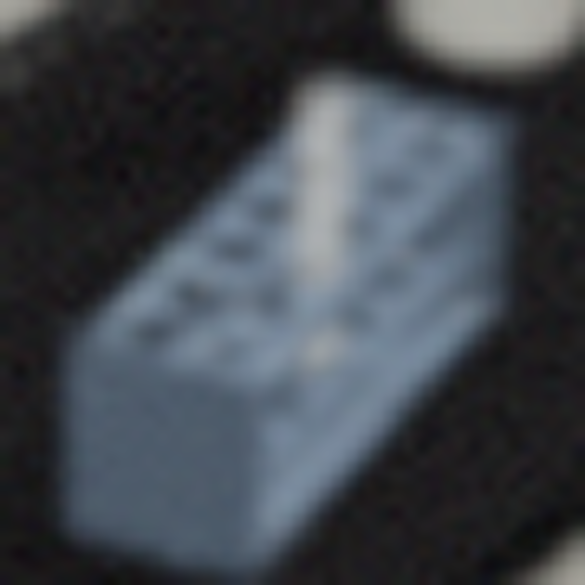

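Run:
```python
from h import *
import pickle; t,s=pickle.load(open("f0.pkl","rb"))
def c(u,v): return (u/13+370-.46,v/13+185-.46)
def e(u,v): return (u/13+335-.46,v/13+148-.46)
print("hole",plane(t,c(332,316),.07)[:2], "mouth",plane(t,c(368,287),.134)[:2])
print("scene base",plane(s,e(321,272),.07)[:2],"mouth",plane(s,e(328,83),.134)[:2])
p=[.437,-.193]
for z in(.034,.07,.134):
  a=proj(t,p+[z]); b=proj(s,p+[z]); print(z,(a-[370,185]+.46)*13,(b-[335,148]+.46)*13)
# rack box
k=np.array([c(*q) for q in[(45,205),(675,118),(700,335),(65,430)]]); P=np.array([plane(t,q,.072)for q in k]); print(P,P.mean(0))
d=P[1]-P[0];print(np.arctan2(d[1],d[0]), np.arctan2(*(P[2]-P[3])[[1,0]]))
# stand refine with scene not needed
```

```text
hole [ 0.43566175 -0.2007967 ] mouth [ 0.43725354 -0.20193101]
scene base [ 0.42846693 -0.19780794] mouth [ 0.43496305 -0.20692877]
0.034 [290.57999285 324.05436318] [286.89658434 364.78056033]
0.07 [307.32523805 311.21433234] [291.17802114 270.07138402]
0.134 [338.72734262 287.13561708] [298.98762251  97.31608102]
[[ 0.46865935 -0.1096081   0.072     ]
 [ 0.50121837 -0.30898024  0.072     ]
 [ 0.43214359 -0.31648951  0.072     ]
 [ 0.39727091 -0.11655598  0.072     ]] [ 0.44982305 -0.21290846  0.072     ]
-1.4089175476439806 -1.3981121547976498
```

Look-alikes, in top-view pixels. The stands are (302,203), which carries the head at y≈0.19, and (183,191), which is bare at y≈0.68. The blue-capped bottle at (358,191) and the brown one at (343,142) are bystander or decor. The stand farthest to the robot's right is (302,203). The close crop confirms it: plate about 151x94 mm, ports, and a head with its bore at (0.4585, 0.187).

The head's long axis is at about 1.05 rad and the ports' line at about -0.56 rad, so alignment comes about 1.6 rad or 4.75 rad clockwise.

jog_arm --increments '[{"x": -3, "y": 3.8, "wz": -8}, {"x": -6.1, "y": 7.6, "wz": -16}, {"x": -9.1, "y": 11.3, "wz": -24}, {"x": -12.1, "y": 15, "wz": -32}, {"x": -15.1, "y": 18.8, "wz": -40}, {"x": -18.2, "y": 22.6, "wz": -48}, {"x": -21.2, "y": 26.3, "wz": -56}, {"x": -24.2, "y": 30.1, "wz": -64}, {"x": -27.2, "y": 33.9, "wz": -72}, {"x": -30.3, "y": 37.6, "wz": -78.7, "z": 4, "claw": 100}]'

```text
schema error: expected keys wx, wy, wz, x, y, z, claw
```

jog_arm --increments '[{"z": 0}, {"z": 0}]'

```text
schema error: expected keys wx, wy, wz, x, y, z, claw
```

Run:
```python
from workcell import bot
from h import *
s=bot.observe(); print(s["clock"],s["position"],s["tool_rot"],s["qpos"],s["force"],s["moment"])
f=bot.grab_frame("scene"); crop(f,230,120,140,120,5,"s1.png")
f=bot.grab_frame("top"); crop(f,230,120,140,120,5,"t1.png")
```

```text
0.2 [0.19705905 0.5929341  0.23096786] [3.14155006e+00 6.53023730e-04 1.24994098e+00] [-1.32017868  0.5217795  -0.03631982  1.59974027  0.0211989   1.02111208
 -0.11281573] [1.05391681 0.43979543 0.41450318] [0.0533117  0.00780564 0.05889437]
```

View pics/s1.png

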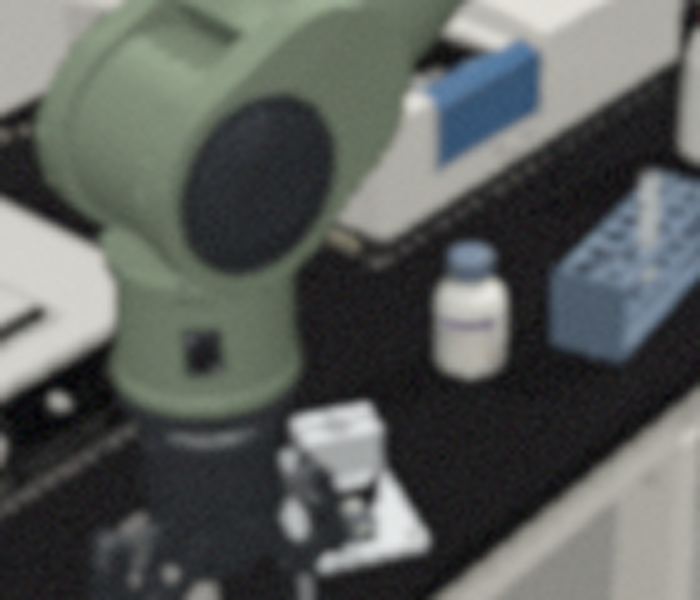

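The call was refused because every key has to be given, so nothing has moved. I'm sending it again in full.

jog_arm --increments '[{"x": -3, "y": 3.8, "z": 0, "wx": 0, "wy": 0, "wz": -8, "claw": 100}, {"x": -6.1, "y": 7.6, "z": 0, "wx": 0, "wy": 0, "wz": -16, "claw": 100}, {"x": -9.1, "y": 11.3, "z": 0, "wx": 0, "wy": 0, "wz": -24, "claw": 100}, {"x": -12.1, "y": 15, "z": 0, "wx": 0, "wy": 0, "wz": -32, "claw": 100}, {"x": -15.1, "y": 18.8, "z": 0, "wx": 0, "wy": 0, "wz": -40, "claw": 100}, {"x": -18.2, "y": 22.6, "z": 0, "wx": 0, "wy": 0, "wz": -48, "claw": 100}, {"x": -21.2, "y": 26.3, "z": 0, "wx": 0, "wy": 0, "wz": -56, "claw": 100}, {"x": -24.2, "y": 30.1, "z": 0, "wx": 0, "wy": 0, "wz": -64, "claw": 100}, {"x": -27.2, "y": 33.9, "z": 0, "wx": 0, "wy": 0, "wz": -72, "claw": 100}, {"x": -30.3, "y": 37.6, "z": 4, "wx": 0, "wy": 0, "wz": -78.7, "claw": 100}]'

```text
clock: 1.55
position: [0.4605, 0.1863, 0.1929]
tool_rot: [3.138, 0.003, 2.628]
force: [1.4, 0.9, -0.1]
grip_width: 0.0855
```

jog_arm --increments '[{"x": 0, "y": 0, "z": 0, "wx": 0, "wy": 0, "wz": 0, "claw": 100}]'

```text
clock: 1.68
position: [0.4609, 0.1824, 0.1907]
tool_rot: [3.141, 0.002, 2.625]
force: [-1.1, 0.9, -0.2]
grip_width: 0.0851
```

Run:
```python
from workcell import bot
from h import *
s=bot.observe(); print(s["clock"],s["position"],s["tool_rot"],s["qpos"],s["joint_efforts"])
f=bot.grab_frame("scene"); crop(f,230,120,140,120,5,"s2.png")
```

```text
1.675 [0.46086425 0.18242407 0.19065797] [3.14133163e+00 1.71094454e-03 2.62455651e+00] [-0.34302109  0.37606887 -0.19626016  1.97023051  0.10155254  0.80335904
  2.02812222] [  3.64359409 -69.39776659   1.33512206 -29.83778358   0.58377307
  -1.06036216   2.64140211]
```

View pics/s2.png

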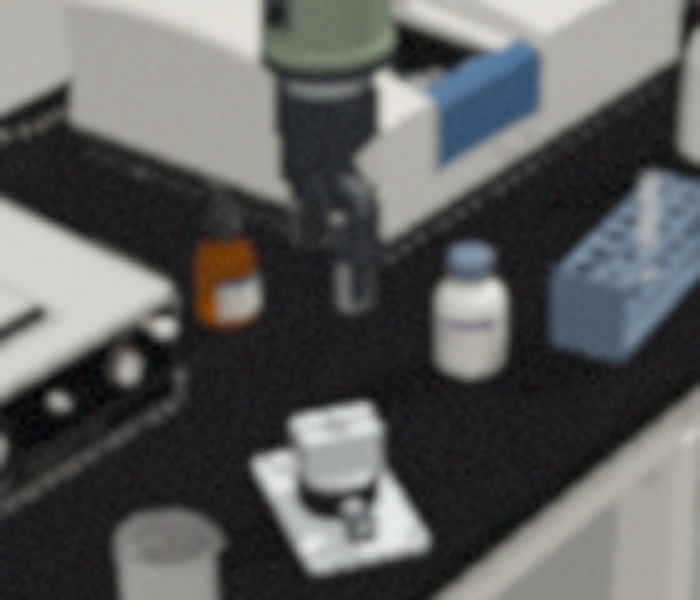

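Run:
```python
from workcell import bot
from h import *
f=bot.grab_frame("scene")
import pickle; pickle.dump(f,open("s2.pkl","wb"))
g=cv2.resize(f["pixels"][190:240,275:325,::-1],None,fx=12,fy=12,interpolation=cv2.INTER_CUBIC); cv2.imwrite("pics/s2h.png",g)
k=[(287,418),(372,402),(385,440),(300,460)]
P=np.array([plane(f,(230+u/5-.4,120+v/5-.4),.078) for u,v in k]);print(P,P.mean(0))
for i in range(4): d=P[(i+1)%4]-P[i];print(np.linalg.norm(d),np.arctan2(d[1],d[0]))
s=bot.observe();print(s["position"],s["tool_rot"],s["joint_efforts"])
```

```text
[[0.4918844  0.20314074 0.078     ]
 [0.45434728 0.14686297 0.078     ]
 [0.4139632  0.18168752 0.078     ]
 [0.44761857 0.24036948 0.078     ]] [0.45195336 0.19301518 0.078     ]
0.06764779128489432 -2.159027796880565
0.05332562690674434 2.429981617679752
0.06764803268346467 1.0500739116006
0.057839801042333806 -0.6992613734193412
[0.46067313 0.18606074 0.19282584] [3.13770413e+00 2.85895047e-03 2.62590524e+00] [  3.06893796 -69.97957706   0.60123693 -30.30955911   0.22266543
  -0.1602388    0.58076072]
```

View pics/s2h.png

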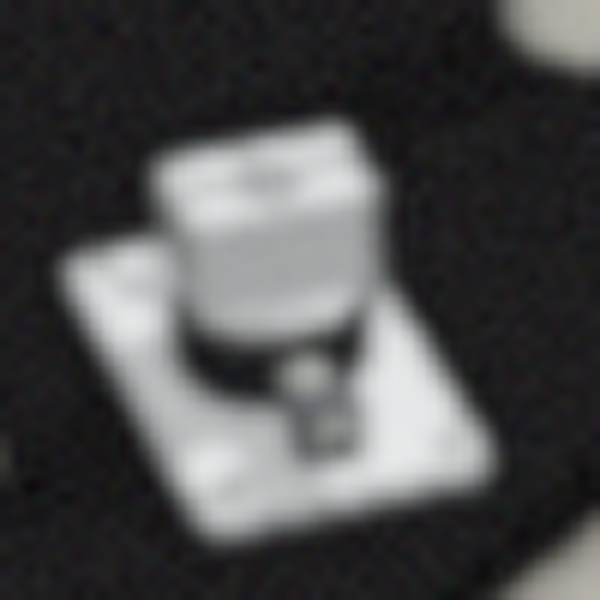

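jog_arm --increments '[{"x": 0.2, "y": 0, "z": 4, "wx": 0, "wy": 0, "wz": 0, "claw": 100}, {"x": 0.2, "y": 0, "z": 8, "wx": 0, "wy": 0, "wz": 0, "claw": 100}, {"x": 0.2, "y": 0, "z": 11, "wx": 0, "wy": 0, "wz": 0, "claw": 100}, {"x": 0.2, "y": 0, "z": 13.3, "wx": 0, "wy": 0, "wz": 0, "claw": 100}, {"x": 0.2, "y": 0, "z": 14.2, "wx": 0, "wy": 0, "wz": 0, "claw": 100}, {"x": 0.2, "y": 0, "z": 14.2, "wx": 0, "wy": 0, "wz": 0, "claw": 100}, {"x": 0.2, "y": 0, "z": 14.2, "wx": 0, "wy": 0, "wz": 0, "claw": 60}]' --squeeze 30

```text
clock: 2.65
position: [0.46, 0.1878, 0.0518]
tool_rot: [3.137, 0.004, 2.626]
force: [-0.5, -0.0, -0.5]
grip_width: 0.0697
```

Run:
```python
from workcell import bot
from h import *
s=bot.observe(); print(s["clock"],s["position"],s["tool_rot"],s["qpos"],s["force"],s["joint_efforts"],s["grip_width"])
f=bot.grab_frame("scene"); crop(f,255,170,90,75,8,"s3.png")
```

```text
2.65 [0.45996923 0.18781238 0.05177479] [3.1365353  0.00359346 2.6259991 ] [-0.39615732  0.60739461 -0.14728344  2.0626248   0.18440003  0.47740227
  1.94497392] [-0.47492085 -0.04704669 -0.49162438] [-3.57271275e-01 -8.26258063e+01 -1.29999295e-01 -1.97260433e+01
  9.59888042e-03 -3.22349765e-02 -1.69063092e-02] 0.06970989431886154
```

View pics/s3.png

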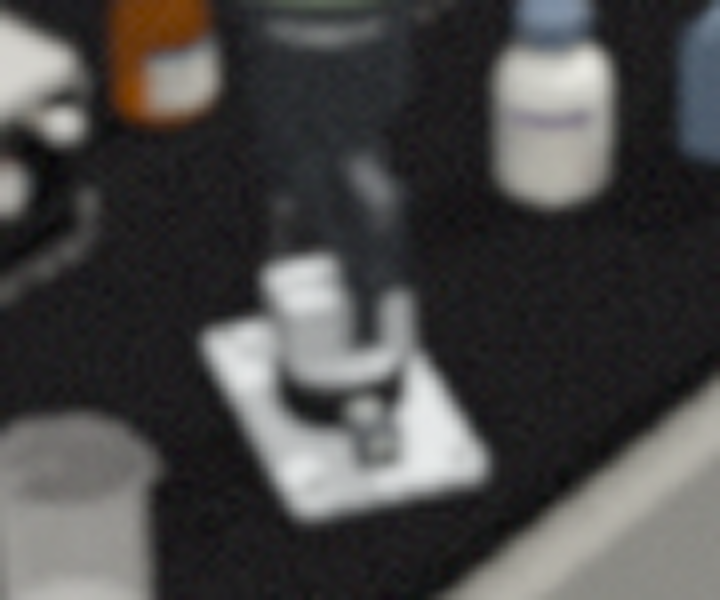

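The open fingers straddle the head (crop ≈(340,320)), clear of the flange. I'm closing now.

jog_arm --increments '[{"x": 0.1, "y": 0, "z": 0, "wx": 0, "wy": 0, "wz": 0, "claw": 20}, {"x": 0.1, "y": 0, "z": 0, "wx": 0, "wy": 0, "wz": 0, "claw": 20}, {"x": 0.1, "y": 0, "z": 0, "wx": 0, "wy": 0, "wz": 0, "claw": 20}, {"x": 0.1, "y": 0, "z": 0, "wx": 0, "wy": 0, "wz": 0, "claw": 20}, {"x": 0.1, "y": 0, "z": 0, "wx": 0, "wy": 0, "wz": 0, "claw": 20}]' --squeeze 30

```text
clock: 3.32
position: [0.4587, 0.1887, 0.0525]
tool_rot: [3.136, 0.003, 2.626]
force: [-8.2, 1.6, 16.8]
grip_width: 0.0358
```

```bash
cat > st.py <<'E'
from workcell import bot
import numpy as np
np.set_printoptions(precision=4,suppress=True)
s=bot.observe(); print(s["clock"],s["position"],s["tool_rot"],"q7",s["qpos"][6],"F",s["force"],"M",s["moment"],"eff",s["joint_efforts"][4:],s["grip_width"])
E
python3 st.py
```

```text
3.325 [0.4587 0.1887 0.0525] [3.1361 0.0033 2.6263] q7 1.9432558454660127 F [-8.198   1.6296 16.8307] M [ 0.3897  1.6526 -0.06  ] eff [ 0.9552 -1.6117  0.0476] 0.03578786259106972
```

jog_arm --increments '[{"x": 0, "y": 0, "z": 0, "wx": 0, "wy": 0, "wz": 0, "claw": 20}, {"x": 0, "y": 0, "z": 0, "wx": 0, "wy": 0, "wz": 0, "claw": 20}]' --squeeze 30

```text
clock: 3.58
position: [0.4586, 0.1887, 0.0527]
tool_rot: [3.136, 0.003, 2.626]
force: [-2.3, 0.7, 4.1]
grip_width: 0.0357
```

```bash
python3 st.py
```

```text
3.575 [0.4586 0.1887 0.0527] [3.1361 0.0033 2.6263] q7 1.9432387912232743 F [-2.3405  0.6798  4.0724] M [ 0.0104  0.4419 -0.0446] eff [ 0.2607 -0.5883  0.0245] 0.03568937171868176
```

jog_arm --increments '[{"x": 0, "y": 0, "z": 0, "wx": 0, "wy": 0, "wz": 2, "claw": 20}, {"x": 0, "y": 0, "z": 0.01, "wx": 0, "wy": 0, "wz": 4, "claw": 20}, {"x": 0, "y": 0, "z": 0.01, "wx": 0, "wy": 0, "wz": 6, "claw": 20}, {"x": 0, "y": 0, "z": 0.01, "wx": 0, "wy": 0, "wz": 8, "claw": 20}]' --squeeze 30

```text
clock: 4.08
position: [0.4588, 0.1886, 0.0526]
tool_rot: [3.136, 0.003, 2.484]
force: [1.0, -1.6, -1.3]
grip_width: 0.0359
```

```bash
python3 st.py
```

```text
4.075 [0.4588 0.1886 0.0526] [3.1356 0.0028 2.484 ] q7 1.8432019813101042 F [ 0.9714 -1.5653 -1.2923] M [-0.4769 -0.5172  0.0589] eff [-0.1576  0.0563  0.6081] 0.035861038823018485
```

jog_arm --increments '[{"x": 0, "y": 0, "z": 0, "wx": 0, "wy": 0, "wz": 3, "claw": 20}, {"x": 0, "y": 0, "z": 0.01, "wx": 0, "wy": 0, "wz": 6, "claw": 20}, {"x": 0, "y": 0, "z": 0.015, "wx": 0, "wy": 0, "wz": 9, "claw": 20}, {"x": 0, "y": 0, "z": 0.02, "wx": 0, "wy": 0, "wz": 12, "claw": 20}, {"x": 0, "y": 0, "z": 0.025, "wx": 0, "wy": 0, "wz": 15, "claw": 20}]' --squeeze 30

```text
clock: 4.7
position: [0.4592, 0.1882, 0.0523]
tool_rot: [3.135, 0.002, 2.218]
force: [4.3, -6.1, -2.1]
grip_width: 0.0357
```

```bash
python3 st.py
cat > avg.py <<'E'
from workcell import bot
import numpy as np, sys
np.set_printoptions(precision=4,suppress=True)
L=[]
for i in range(int(sys.argv[1])):
    s=bot.observe(); L.append(np.r_[s["force"],s["moment"],s["joint_efforts"][4:]]); bot.grab_frame("top")
L=np.array(L); print(L[:,5],L[:,8]); print("mean",L.mean(0)); print(s["clock"],s["position"],s["tool_rot"],s["grip_width"])
E
python3 avg.py 8
```

```text
4.7 [0.4592 0.1882 0.0523] [3.1349 0.0017 2.2184] q7 1.6586400426598094 F [ 4.3439 -6.0517 -2.1023] M [-1.2725 -1.1301  0.0546] eff [-0.6639  0.3465  0.9098] 0.03571844476233385
[ 0.0546 -0.0458 -0.039  -0.024  -0.0184 -0.0281 -0.0554 -0.0755] [ 0.9098  0.7529 -0.7784 -0.299  -0.0716 -0.0042  0.0129  0.016 ]
mean [ 3.9552 -5.3802 -1.8585 -1.2565 -1.1181 -0.029  -0.9984  0.3107  0.0673]
5.05 [0.4592 0.1882 0.0523] [3.1349 0.0017 2.22  ] 0.035668107925995944
```

jog_arm --increments '[{"x": 0, "y": 0, "z": 0, "wx": 0, "wy": 0, "wz": 3, "claw": 20}, {"x": 0, "y": 0, "z": 0.01, "wx": 0, "wy": 0, "wz": 6, "claw": 20}, {"x": 0, "y": 0, "z": 0.015, "wx": 0, "wy": 0, "wz": 9, "claw": 20}, {"x": 0, "y": 0, "z": 0.02, "wx": 0, "wy": 0, "wz": 12, "claw": 20}]' --squeeze 30

```text
clock: 5.6
position: [0.4594, 0.1878, 0.0521]
tool_rot: [3.135, 0.001, 2.006]
force: [3.8, -6.3, -2.7]
grip_width: 0.0355
```

```bash
python3 st.py
```

```text
5.6 [0.4594 0.1878 0.0521] [3.1346 0.0008 2.0061] q7 1.5129048601760544 F [ 3.8146 -6.2762 -2.6576] M [-1.6101 -1.1375  0.018 ] eff [-0.781  0.27   0.898] 0.035473334026784285
```

jog_arm --increments '[{"x": 0, "y": 0, "z": 0, "wx": 0, "wy": 0, "wz": 3, "claw": 20}, {"x": 0, "y": 0, "z": 0.01, "wx": 0, "wy": 0, "wz": 6, "claw": 20}, {"x": 0, "y": 0, "z": 0.015, "wx": 0, "wy": 0, "wz": 9, "claw": 20}, {"x": 0, "y": 0, "z": 0.02, "wx": 0, "wy": 0, "wz": 12, "claw": 20}]' --squeeze 30

```text
clock: 6.1
position: [0.4595, 0.1873, 0.0519]
tool_rot: [3.135, -0.0, 1.792]
force: [2.9, -7.7, -2.5]
grip_width: 0.0359
```

```bash
python3 st.py
```

```text
6.1 [0.4595 0.1873 0.0519] [ 3.1346 -0.0001  1.7923] q7 1.367443159178644 F [ 2.9446 -7.6961 -2.5341] M [-1.8466 -0.9785  0.0641] eff [-0.829   0.1404  0.8909] 0.03594181423671932
```

jog_arm --increments '[{"x": 0, "y": 0, "z": 0, "wx": 0, "wy": 0, "wz": 3, "claw": 20}, {"x": 0, "y": 0, "z": 0.01, "wx": 0, "wy": 0, "wz": 6, "claw": 20}, {"x": 0, "y": 0, "z": 0.015, "wx": 0, "wy": 0, "wz": 9, "claw": 20}, {"x": 0, "y": 0, "z": 0.02, "wx": 0, "wy": 0, "wz": 12, "claw": 20}]' --squeeze 30

```text
clock: 6.6
position: [0.4596, 0.1868, 0.0517]
tool_rot: [3.135, -0.001, 1.579]
force: [2.9, -6.9, -0.5]
grip_width: 0.0356
```

```bash
python3 st.py; python3 avg.py 5
```

```text
6.6 [0.4596 0.1868 0.0517] [ 3.1347 -0.0011  1.5787] q7 1.2230530172958716 F [ 2.9335 -6.883  -0.5238] M [-1.9709 -0.7312  0.0438] eff [-0.8473 -0.0207  0.8868] 0.03557996777938309
[ 0.0438  0.0084 -0.1105  0.0216 -0.0673] [ 0.8868  0.7355 -0.7593 -0.2918 -0.07  ]
mean [ 2.6967 -6.5723 -0.1587 -1.9529 -0.7487 -0.0208 -1.2015  0.0221  0.1002]
6.8 [0.4596 0.1868 0.0517] [ 3.1347 -0.001   1.5802] 0.035889211170682965
```

jog_arm --increments '[{"x": 0, "y": 0, "z": 0, "wx": 0, "wy": 0, "wz": 3, "claw": 20}, {"x": 0, "y": 0, "z": 0.01, "wx": 0, "wy": 0, "wz": 6, "claw": 20}, {"x": 0, "y": 0, "z": 0.015, "wx": 0, "wy": 0, "wz": 9, "claw": 20}, {"x": 0, "y": 0, "z": 0.02, "wx": 0, "wy": 0, "wz": 12, "claw": 20}]' --squeeze 30

```text
clock: 7.35
position: [0.4595, 0.1863, 0.0515]
tool_rot: [3.135, -0.002, 1.367]
force: [1.9, -7.1, 0.7]
grip_width: 0.0358
```

```bash
python3 st.py
```

```text
7.35 [0.4595 0.1863 0.0515] [ 3.1352 -0.0018  1.3666] q7 1.0802483592490721 F [ 1.948  -7.1263  0.6803] M [-2.1115 -0.4616  0.0049] eff [-0.8735 -0.2002  0.8857] 0.035833182519674774
```

jog_arm --increments '[{"x": 0, "y": 0, "z": 0, "wx": 0, "wy": 0, "wz": 3, "claw": 20}, {"x": 0, "y": 0, "z": 0.01, "wx": 0, "wy": 0, "wz": 6, "claw": 20}, {"x": 0, "y": 0, "z": 0.015, "wx": 0, "wy": 0, "wz": 9, "claw": 20}, {"x": 0, "y": 0, "z": 0.02, "wx": 0, "wy": 0, "wz": 12, "claw": 20}]' --squeeze 30

```text
clock: 7.85
position: [0.4593, 0.1858, 0.0513]
tool_rot: [3.136, -0.002, 1.153]
force: [1.1, -7.3, 2.1]
grip_width: 0.036
```

```bash
python3 st.py; python3 avg.py 5
```

```text
7.85 [0.4593 0.1858 0.0513] [ 3.1358 -0.0025  1.153 ] q7 0.9367291473502309 F [ 1.1051 -7.2616  2.1217] M [-2.1887 -0.2683  0.0523] eff [-0.8762 -0.3767  0.8876] 0.03601941645975732
[ 0.0523 -0.0255 -0.0596  0.0013 -0.0342] [ 0.8876  0.7374 -0.7521 -0.2866 -0.0658]
mean [ 1.3265 -7.6867  1.4216 -2.1525 -0.2655 -0.0131 -1.239  -0.2819  0.1041]
8.05 [0.4593 0.1858 0.0513] [ 3.1356 -0.0024  1.1545] 0.03564012818089547
```

jog_arm --increments '[{"x": 0, "y": 0, "z": 0, "wx": 0, "wy": 0, "wz": 3, "claw": 20}, {"x": 0, "y": 0, "z": 0.01, "wx": 0, "wy": 0, "wz": 6, "claw": 20}, {"x": 0, "y": 0, "z": 0.015, "wx": 0, "wy": 0, "wz": 9, "claw": 20}, {"x": 0, "y": 0, "z": 0.02, "wx": 0, "wy": 0, "wz": 12, "claw": 20}]' --squeeze 30

```text
clock: 8.6
position: [0.459, 0.1854, 0.0511]
tool_rot: [3.136, -0.003, 0.941]
force: [0.0, -7.1, 3.2]
grip_width: 0.0355
```

```bash
echo 'print(s["qpos"])' >> st.py; python3 st.py; python3 avg.py 4
```

```text
8.6 [0.459  0.1854 0.0511] [ 3.1364 -0.0029  0.941 ] q7 0.7941041082132676 F [ 0.034  -7.1398  3.2191] M [-2.1807  0.0873  0.0541] eff [-0.8664 -0.5511  0.8922] 0.03548377960531505
[-0.7207  0.6342  0.2894  2.0833 -0.3764  0.4678  0.7941]
[ 0.0541 -0.047  -0.0214 -0.0038] [ 0.8922  0.7422 -0.7507 -0.2846]
mean [ 0.6889 -6.8328  3.0939 -2.1729  0.0264 -0.0045 -1.2184 -0.4416  0.1498]
8.75 [0.459  0.1854 0.0511] [ 3.1363 -0.0028  0.9423] 0.03570128194972659
```

jog_arm --increments '[{"x": 0, "y": 0, "z": 0, "wx": 0, "wy": 0, "wz": 3, "claw": 20}, {"x": 0, "y": 0, "z": 0.01, "wx": 0, "wy": 0, "wz": 6, "claw": 20}, {"x": 0, "y": 0, "z": 0.015, "wx": 0, "wy": 0, "wz": 9, "claw": 20}, {"x": 0, "y": 0, "z": 0.02, "wx": 0, "wy": 0, "wz": 12, "claw": 20}]' --squeeze 30

```text
clock: 9.3
position: [0.4587, 0.1851, 0.0509]
tool_rot: [3.137, -0.003, 0.729]
force: [-0.7, -7.5, 4.0]
grip_width: 0.0358
```

```bash
python3 st.py
```

```text
9.3 [0.4587 0.1851 0.0509] [ 3.1372 -0.0032  0.7291] q7 0.6508514698794649 F [-0.6753 -7.5096  3.9698] M [-2.0788  0.3356  0.0142] eff [-0.841  -0.6945  0.9007] 0.03583325012554631
[-0.7598  0.6443  0.3438  2.0858 -0.4482  0.4771  0.6509]
```

jog_arm --increments '[{"x": 0, "y": 0, "z": 0, "wx": 0, "wy": 0, "wz": 3, "claw": 20}, {"x": 0, "y": 0, "z": 0.01, "wx": 0, "wy": 0, "wz": 6, "claw": 20}, {"x": 0, "y": 0, "z": 0.015, "wx": 0, "wy": 0, "wz": 9, "claw": 20}, {"x": 0, "y": 0, "z": 0.02, "wx": 0, "wy": 0, "wz": 12, "claw": 20}]' --squeeze 30

```text
clock: 9.8
position: [0.4582, 0.1848, 0.0507]
tool_rot: [3.138, -0.003, 0.516]
force: [-0.6, -5.6, 4.5]
grip_width: 0.0354
```

```bash
python3 st.py; python3 avg.py 4
```

```text
9.8 [0.4582 0.1848 0.0507] [ 3.138  -0.0033  0.5157] q7 0.5056444170135286 F [-0.5789 -5.6037  4.4732] M [-1.9824  0.5802  0.0316] eff [-0.8008 -0.7982  0.9111] 0.0354140847612184
[-0.7987  0.6559  0.3985  2.0884 -0.5195  0.4891  0.5056]
[ 0.0316 -0.0763 -0.0272 -0.058 ] [ 0.9111  0.7592 -0.7541 -0.2822]
mean [-0.662  -6.5726  4.8673 -1.9636  0.5073 -0.0325 -1.1521 -0.6503  0.1585]
9.95 [0.4582 0.1848 0.0507] [ 3.1379 -0.0032  0.5169] 0.03572418918739552
```

jog_arm --increments '[{"x": 0, "y": 0, "z": 0, "wx": 0, "wy": 0, "wz": 3, "claw": 20}, {"x": 0, "y": 0, "z": 0.01, "wx": 0, "wy": 0, "wz": 6, "claw": 20}, {"x": 0, "y": 0, "z": 0.015, "wx": 0, "wy": 0, "wz": 9, "claw": 20}, {"x": 0, "y": 0, "z": 0.02, "wx": 0, "wy": 0, "wz": 12, "claw": 20}]' --squeeze 30

```text
clock: 10.5
position: [0.4578, 0.1846, 0.0505]
tool_rot: [3.139, -0.003, 0.304]
force: [-1.8, -6.5, 4.4]
grip_width: 0.0357
```

```bash
python3 st.py
```

```text
10.5 [0.4578 0.1846 0.0505] [ 3.1387 -0.0032  0.3039] q7 0.3601365824876553 F [-1.7881 -6.5374  4.3948] M [-1.7941  0.7286  0.0106] eff [-0.7519 -0.8495  0.9215] 0.03574165129417654
[-0.837   0.6692  0.4528  2.0909 -0.589   0.5037  0.3601]
```

jog_arm --increments '[{"x": 0, "y": 0, "z": 0, "wx": 0, "wy": 0, "wz": 3, "claw": 20}, {"x": 0, "y": 0, "z": 0.01, "wx": 0, "wy": 0, "wz": 6, "claw": 20}, {"x": 0, "y": 0, "z": 0.015, "wx": 0, "wy": 0, "wz": 9, "claw": 20}, {"x": 0, "y": 0, "z": 0.02, "wx": 0, "wy": 0, "wz": 12, "claw": 20}]' --squeeze 30

```text
clock: 11.0
position: [0.4573, 0.1846, 0.0502]
tool_rot: [3.139, -0.003, 0.091]
force: [-0.6, -6.8, 4.7]
grip_width: 0.0358
```

```bash
python3 st.py;python3 avg.py 4
```

```text
11.0 [0.4573 0.1846 0.0502] [ 3.1395 -0.003   0.0907] q7 0.21178922474362719 F [-0.5801 -6.8336  4.6854] M [-1.5771  0.9077  0.0847] eff [-0.728  -0.8985  0.9158] 0.03584306566300797
[-0.8748  0.6844  0.5074  2.0933 -0.6573  0.5212  0.2118]
[ 0.0847  0.0062 -0.0746 -0.0406] [ 0.9158  1.1004 -0.8966 -0.3401]
mean [-0.9456 -5.8597  3.8415 -1.4367  0.7063 -0.0061 -0.8563 -0.5811  0.1949]
11.15 [0.4573 0.1847 0.0502] [ 3.1394 -0.0031  0.0929] 0.035391558685861746
```

jog_arm --increments '[{"x": 0, "y": 0, "z": 0, "wx": 0, "wy": 0, "wz": 3, "claw": 20}, {"x": 0, "y": 0, "z": 0.01, "wx": 0, "wy": 0, "wz": 6, "claw": 20}, {"x": 0, "y": 0, "z": 0.015, "wx": 0, "wy": 0, "wz": 9, "claw": 20}, {"x": 0, "y": 0, "z": 0.02, "wx": 0, "wy": 0, "wz": 12, "claw": 20}]' --squeeze 30

```text
clock: 11.7
position: [0.4569, 0.1848, 0.05]
tool_rot: [3.14, -0.003, -0.119]
force: [-2.3, -6.3, 5.3]
grip_width: 0.0361
```

```bash
python3 st.py; python3 avg.py 4
```

```text
11.7 [0.4569 0.1848 0.05  ] [ 3.1401 -0.0029 -0.1187] q7 0.06360913920415875 F [-2.2918 -6.2724  5.32  ] M [-1.3416  0.8493  0.0447] eff [-0.6847 -0.8713  0.8869] 0.03607907902832081
[-0.9114  0.7014  0.5608  2.0955 -0.7225  0.5411  0.0636]
[ 0.0447 -0.102  -0.1395 -0.0932] [ 0.8869  0.8064 -0.6978 -0.2132]
mean [-1.6702 -5.5943  5.8198 -1.3004  0.8295 -0.0725 -0.9234 -0.6981  0.1956]
11.85 [0.4569 0.1848 0.05  ] [ 3.1401 -0.0029 -0.1176] 0.035725728682483984
```

jog_arm --increments '[{"x": 0, "y": 0, "z": 0, "wx": 0, "wy": 0, "wz": 3, "claw": 20}, {"x": 0, "y": 0, "z": 0.01, "wx": 0, "wy": 0, "wz": 6, "claw": 20}, {"x": 0, "y": 0, "z": 0.015, "wx": 0, "wy": 0, "wz": 9, "claw": 20}, {"x": 0, "y": 0, "z": 0.02, "wx": 0, "wy": 0, "wz": 12, "claw": 20}]' --squeeze 30

```text
clock: 12.4
position: [0.4565, 0.1849, 0.0498]
tool_rot: [3.141, -0.003, -0.329]
force: [-3.7, -4.8, 6.0]
grip_width: 0.0354
```

```bash
python3 st.py;python3 avg.py 4
```

```text
12.4 [0.4565 0.1849 0.0498] [ 3.1407 -0.0025 -0.3293] q7 -0.08789785117164171 F [-3.7181 -4.8227  6.0048] M [-1.1462  0.9987  0.1798] eff [-0.7302 -0.874   0.8357] 0.03538609543723775
[-0.9472  0.7203  0.6143  2.0976 -0.7853  0.564  -0.0879]
[ 0.1798 -0.0788 -0.1157 -0.1501] [ 0.8357  0.8009 -0.6619 -0.1552]
mean [-2.3661 -4.9445  6.2157 -1.1386  0.9201 -0.0412 -0.8873 -0.7034  0.2049]
12.55 [0.4564 0.1849 0.0498] [ 3.1407 -0.0026 -0.3283] 0.035361600897919315
```

jog_arm --increments '[{"x": 0, "y": 0, "z": 0, "wx": 0, "wy": 0, "wz": 3, "claw": 20}, {"x": 0, "y": 0, "z": 0.01, "wx": 0, "wy": 0, "wz": 6, "claw": 20}, {"x": 0, "y": 0, "z": 0.015, "wx": 0, "wy": 0, "wz": 9, "claw": 20}, {"x": 0, "y": 0, "z": 0.02, "wx": 0, "wy": 0, "wz": 12, "claw": 20}]' --squeeze 30

```text
clock: 13.1
position: [0.4561, 0.1851, 0.0497]
tool_rot: [3.141, -0.002, -0.54]
force: [-2.4, -4.6, 4.8]
grip_width: 0.0356
```

```bash
python3 st.py; python3 avg.py 4
```

```text
13.1 [0.4561 0.1851 0.0497] [ 3.1413 -0.0022 -0.5399] q7 -0.2425144365166493 F [-2.3843 -4.5802  4.8301] M [-0.9588  0.875   0.154 ] eff [-0.6985 -0.7755  0.8325] 0.03563601114633599
[-0.9816  0.7411  0.6672  2.0996 -0.8453  0.5895 -0.2425]
[ 0.154  -0.0434 -0.146  -0.1897] [ 0.8325  0.8019 -0.6692 -0.1413]
mean [-1.8587 -4.6534  5.7282 -0.9378  0.8675 -0.0563 -0.8195 -0.6289  0.206 ]
13.25 [0.4561 0.1851 0.0496] [ 3.1412 -0.0022 -0.5388] 0.035897437452983814
```

Gasket contact is clear. The turning moment rose from about 0.04 to 0.15–0.18 N m, starting roughly 2.6–2.75 rad after the start. The next aligned position is 4.76 rad after the start, so about 91° remain. I'll regrip half a turn back to stay inside the joint ranges.

jog_arm --increments '[{"x": 0, "y": 0, "z": 0, "wx": 0, "wy": 0, "wz": 0, "claw": 100}, {"x": 0, "y": 0, "z": 0, "wx": 0, "wy": 0, "wz": 0, "claw": 100}, {"x": 0, "y": 0, "z": 0, "wx": 0, "wy": 0, "wz": 0, "claw": 100}, {"x": 0, "y": 0, "z": -2, "wx": 0, "wy": 0, "wz": 0, "claw": 100}, {"x": 0, "y": 0, "z": -5, "wx": 0, "wy": 0, "wz": -10, "claw": 100}, {"x": 0, "y": 0, "z": -5, "wx": 0, "wy": 0, "wz": -20, "claw": 100}, {"x": 0, "y": 0, "z": -5, "wx": 0, "wy": 0, "wz": -30, "claw": 100}, {"x": 0, "y": -0.2, "z": -5, "wx": 0, "wy": 0, "wz": -40, "claw": 100}, {"x": 0, "y": -0.2, "z": -5, "wx": 0, "wy": 0, "wz": -50, "claw": 100}, {"x": 0.1, "y": -0.3, "z": -5, "wx": 0, "wy": 0, "wz": -60, "claw": 100}]'

```text
clock: 14.55
position: [0.4583, 0.1874, 0.0997]
tool_rot: [3.14, -0.001, 0.514]
force: [-0.4, -1.3, -0.6]
grip_width: 0.0858
```

jog_arm --increments '[{"x": 0, "y": 0, "z": 0, "wx": 0, "wy": 0, "wz": -10, "claw": 100}, {"x": 0, "y": 0, "z": 0, "wx": 0, "wy": 0, "wz": -20, "claw": 100}, {"x": 0, "y": 0, "z": 0, "wx": 0, "wy": 0, "wz": -30, "claw": 100}, {"x": 0, "y": 0, "z": 0, "wx": 0, "wy": 0, "wz": -40, "claw": 100}, {"x": 0, "y": 0, "z": 0, "wx": 0, "wy": 0, "wz": -50, "claw": 100}, {"x": 0, "y": 0, "z": 0, "wx": 0, "wy": 0, "wz": -60, "claw": 100}, {"x": 0, "y": 0, "z": 0, "wx": 0, "wy": 0, "wz": -70, "claw": 100}, {"x": 0, "y": 0, "z": 0, "wx": 0, "wy": 0, "wz": -80, "claw": 100}, {"x": 0, "y": 0, "z": 0, "wx": 0, "wy": 0, "wz": -90, "claw": 100}]'

```text
clock: 15.68
position: [0.4584, 0.1874, 0.0997]
tool_rot: [3.141, 0.002, 2.091]
force: [0.2, -0.9, 0.0]
grip_width: 0.085
```

```bash
python3 st.py
```

```text
15.675 [0.4584 0.1874 0.0997] [3.1405 0.0019 2.0906] q7 1.626733725951601 F [ 0.1836 -0.9158  0.0255] M [-0.0323  0.0326  0.0113] eff [-1.1639 -0.0645 -3.4849] 0.0849947489915934
[-0.5506  0.5196  0.0546  2.0503 -0.0467  0.5717  1.6267]
```

jog_arm --increments '[{"x": 0, "y": 0, "z": 0, "wx": 0, "wy": 0, "wz": -10, "claw": 100}, {"x": 0, "y": 0, "z": 0, "wx": 0, "wy": 0, "wz": -20, "claw": 100}, {"x": 0, "y": 0, "z": 0, "wx": 0, "wy": 0, "wz": -29.3, "claw": 100}, {"x": 0, "y": 0, "z": 2, "wx": 0, "wy": 0, "wz": -29.3, "claw": 100}, {"x": 0, "y": 0, "z": 4, "wx": 0, "wy": 0, "wz": -29.3, "claw": 100}, {"x": 0, "y": 0, "z": 4.9, "wx": 0, "wy": 0, "wz": -29.3, "claw": 80}, {"x": 0, "y": 0, "z": 4.9, "wx": 0, "wy": 0, "wz": -29.3, "claw": 60}]'

```text
clock: 16.55
position: [0.4583, 0.1873, 0.0505]
tool_rot: [-3.141, 0.002, 2.602]
force: [-0.4, -0.2, -0.5]
grip_width: 0.0522
```

```bash
python3 st.py
python3 - <<'E'
from workcell import bot
from h import *
f=bot.grab_frame("scene"); crop(f,255,170,90,75,8,"s4.png")
E
```

```text
16.55 [0.4583 0.1873 0.0505] [-3.1409  0.0017  2.602 ] q7 2.0007174552987426 F [-0.3655 -0.1916 -0.5081] M [-0.0411 -0.0208  0.0244] eff [ 0.0694 -0.3865 -0.0556] 0.05217074443887531
[-0.453   0.6085 -0.0743  2.0656  0.0978  0.4705  2.0007]
```

View pics/s4.png

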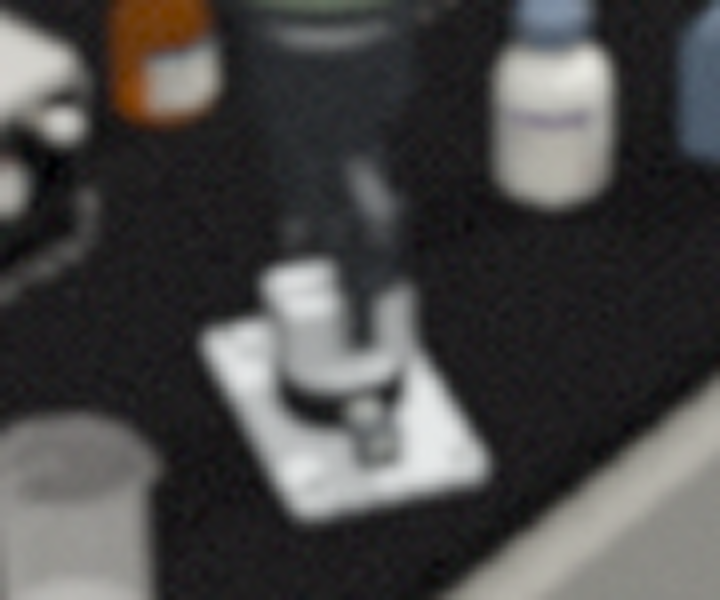

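The fingers straddle the head again, half a turn round and level with its sides (crop ≈(340,320)). I'm closing and turning on.

jog_arm --increments '[{"x": 0, "y": 0, "z": 0, "wx": 0, "wy": 0, "wz": 0, "claw": 20}, {"x": 0, "y": 0, "z": 0, "wx": 0, "wy": 0, "wz": 0, "claw": 20}, {"x": 0, "y": 0, "z": 0, "wx": 0, "wy": 0, "wz": 0, "claw": 20}, {"x": 0, "y": 0, "z": 0, "wx": 0, "wy": 0, "wz": 0, "claw": 20}]' --squeeze 30

```text
clock: 17.1
position: [0.4582, 0.188, 0.0518]
tool_rot: [3.141, 0.002, 2.603]
force: [-6.6, 2.5, 9.3]
grip_width: 0.0356
```

jog_arm --increments '[{"x": 0, "y": 0, "z": 0, "wx": 0, "wy": 0, "wz": 0, "claw": 20}, {"x": 0, "y": 0, "z": 0, "wx": 0, "wy": 0, "wz": 0, "claw": 20}]' --squeeze 30

```text
clock: 17.35
position: [0.4581, 0.188, 0.052]
tool_rot: [3.141, 0.002, 2.603]
force: [-1.6, 0.8, -2.2]
grip_width: 0.0352
```

```bash
python3 st.py
```

```text
17.35 [0.4581 0.188  0.052 ] [3.1412 0.0017 2.6026] q7 2.0008128316402045 F [-1.5846  0.8065 -2.1976] M [0.103  0.3969 0.0274] eff [ 0.1942 -0.4172 -0.0411] 0.03523941671077824
[-0.4532  0.6055 -0.0754  2.0657  0.0972  0.4725  2.0008]
```

jog_arm --increments '[{"x": 0, "y": 0, "z": 0, "wx": 0, "wy": 0, "wz": 3, "claw": 20}, {"x": 0, "y": 0, "z": 0.01, "wx": 0, "wy": 0, "wz": 6, "claw": 20}, {"x": 0, "y": 0, "z": 0.015, "wx": 0, "wy": 0, "wz": 9, "claw": 20}, {"x": 0, "y": 0, "z": 0.02, "wx": 0, "wy": 0, "wz": 12, "claw": 20}]' --squeeze 30

```text
clock: 17.85
position: [0.4583, 0.1878, 0.0518]
tool_rot: [3.141, 0.002, 2.389]
force: [1.0, -1.4, -5.4]
grip_width: 0.035
```

```bash
python3 st.py; python3 avg.py 4
```

```text
17.85 [0.4583 0.1878 0.0518] [3.1407 0.002  2.3893] q7 1.8529617210076437 F [ 0.9972 -1.3557 -5.3853] M [-0.3926 -0.315   0.1961] eff [-0.0547  0.0844  0.7291] 0.03497792036353816
[-0.495   0.6063 -0.0195  2.0678  0.0283  0.4663  1.853 ]
[ 0.1961 -0.0333 -0.1761 -0.2064] [ 0.7291  0.9703 -0.6996 -0.2689]
mean [ 1.3872 -1.962  -4.9369 -0.4619 -0.3425 -0.0549 -0.2509  0.0796  0.1827]
18.0 [0.4582 0.1878 0.0518] [3.1408 0.002  2.3923] 0.03580001146704785
```

jog_arm --increments '[{"x": 0, "y": 0, "z": 0, "wx": 0, "wy": 0, "wz": 4, "claw": 20}, {"x": 0, "y": 0, "z": 0.01, "wx": 0, "wy": 0, "wz": 8, "claw": 20}, {"x": 0, "y": 0, "z": 0.02, "wx": 0, "wy": 0, "wz": 12, "claw": 20}, {"x": 0, "y": 0, "z": 0.03, "wx": 0, "wy": 0, "wz": 16, "claw": 20}, {"x": 0, "y": 0, "z": 0.03, "wx": 0, "wy": 0, "wz": 20, "claw": 20}, {"x": 0, "y": 0, "z": 0.04, "wx": 0, "wy": 0, "wz": 24, "claw": 20}]' --squeeze 30

```text
clock: 18.8
position: [0.4585, 0.1874, 0.0514]
tool_rot: [3.14, 0.002, 1.972]
force: [1.7, -4.7, -4.2]
grip_width: 0.0356
```

```bash
python3 st.py
```

```text
18.8 [0.4585 0.1874 0.0514] [3.1398 0.0019 1.9721] q7 1.5677219367550081 F [ 1.746  -4.7291 -4.1685] M [-1.182  -0.6891  0.2418] eff [-0.4152  0.2601  1.0091] 0.03557298821296161
[-0.5754  0.6118  0.0886  2.0721 -0.1099  0.4604  1.5677]
```

jog_arm --increments '[{"x": 0, "y": 0, "z": 0, "wx": 0, "wy": 0, "wz": 4, "claw": 20}, {"x": 0, "y": 0, "z": 0.01, "wx": 0, "wy": 0, "wz": 8, "claw": 20}, {"x": 0, "y": 0, "z": 0.02, "wx": 0, "wy": 0, "wz": 12, "claw": 20}, {"x": 0, "y": 0, "z": 0.03, "wx": 0, "wy": 0, "wz": 16, "claw": 20}, {"x": 0, "y": 0, "z": 0.03, "wx": 0, "wy": 0, "wz": 20, "claw": 20}, {"x": 0, "y": 0, "z": 0.04, "wx": 0, "wy": 0, "wz": 24, "claw": 20}]' --squeeze 30

```text
clock: 19.55
position: [0.4587, 0.1868, 0.051]
tool_rot: [3.139, 0.002, 1.551]
force: [1.8, -5.7, -4.7]
grip_width: 0.0357
```

```bash
python3 st.py; python3 avg.py 3
```

```text
19.55 [0.4587 0.1868 0.051 ] [3.1391 0.0015 1.5512] q7 1.2835073470429923 F [ 1.7721 -5.7234 -4.682 ] M [-1.3123 -0.3805  0.2788] eff [-0.4987 -0.041   0.9834] 0.03569322105759097
[-0.6551  0.6226  0.1969  2.0765 -0.2525  0.463   1.2835]
[ 0.2788 -0.1148 -0.2111] [ 0.9834  1.0286 -0.7738]
mean [ 1.6981 -5.4384 -4.1584 -1.3083 -0.382  -0.0157 -0.6683  0.0104  0.4127]
19.65 [0.4586 0.1868 0.051 ] [3.1391 0.0016 1.551 ] 0.035320599779180534
```

jog_arm --increments '[{"x": 0, "y": 0, "z": 0, "wx": 0, "wy": 0, "wz": 4, "claw": 20}, {"x": 0, "y": 0, "z": 0.01, "wx": 0, "wy": 0, "wz": 8, "claw": 20}, {"x": 0, "y": 0, "z": 0.02, "wx": 0, "wy": 0, "wz": 12, "claw": 20}, {"x": 0, "y": 0, "z": 0.03, "wx": 0, "wy": 0, "wz": 16, "claw": 20}, {"x": 0, "y": 0, "z": 0.03, "wx": 0, "wy": 0, "wz": 20, "claw": 20}, {"x": 0, "y": 0, "z": 0.04, "wx": 0, "wy": 0, "wz": 24, "claw": 20}, {"x": 0, "y": 0, "z": 0.05, "wx": 0, "wy": 0, "wz": 28, "claw": 20}, {"x": 0, "y": 0, "z": 0.05, "wx": 0, "wy": 0, "wz": 30.8, "claw": 20}, {"x": 0, "y": 0, "z": 0.05, "wx": 0, "wy": 0, "wz": 30.8, "claw": 20}]' --squeeze 30

```text
clock: 20.82
position: [0.4585, 0.1861, 0.0505]
tool_rot: [3.139, 0.001, 1.014]
force: [-0.3, -5.7, -1.0]
grip_width: 0.0355
```

```bash
python3 st.py
```

```text
20.825 [0.4585 0.1861 0.0505] [3.1387 0.001  1.0141] q7 0.9210222542942181 F [-0.3436 -5.7327 -0.954 ] M [-1.5238  0.1338 -0.1646] eff [-1.0389 -0.344  -0.3263] 0.0354955411534996
[-0.755   0.6446  0.335   2.0822 -0.4347  0.4802  0.921 ]
```

jog_arm --increments '[{"x": 0, "y": 0, "z": 0, "wx": 0, "wy": 0, "wz": 0, "claw": 100}, {"x": 0, "y": 0, "z": 0, "wx": 0, "wy": 0, "wz": 0, "claw": 100}, {"x": 0, "y": 0, "z": 0, "wx": 0, "wy": 0, "wz": 0, "claw": 100}, {"x": 0, "y": 0, "z": -4, "wx": 0, "wy": 0, "wz": 0, "claw": 100}, {"x": 0, "y": 0, "z": -9, "wx": 0, "wy": 0, "wz": 0, "claw": 100}, {"x": 0, "y": 0, "z": -14, "wx": 0, "wy": 0, "wz": 0, "claw": 100}]'

```text
clock: 21.58
position: [0.458, 0.1864, 0.192]
tool_rot: [3.139, 0.001, 1.014]
force: [-1.0, 0.2, 0.5]
grip_width: 0.0853
```

```bash
python3 st.py
python3 - <<'E'
from workcell import bot
from h import *
f=bot.grab_frame("scene"); crop(f,265,180,65,60,10,"s5.png")
E
```

```text
21.575 [0.458  0.1864 0.192 ] [3.1387 0.0012 1.0141] q7 0.7877186797303489 F [-0.9586  0.1752  0.4568] M [ 0.1036  0.0059 -0.0107] eff [-1.3734 -2.8345  1.3597] 0.08528301638133155
[-0.9057  0.4129  0.5201  1.9984 -0.2777  0.7989  0.7877]
```

View pics/s5.png

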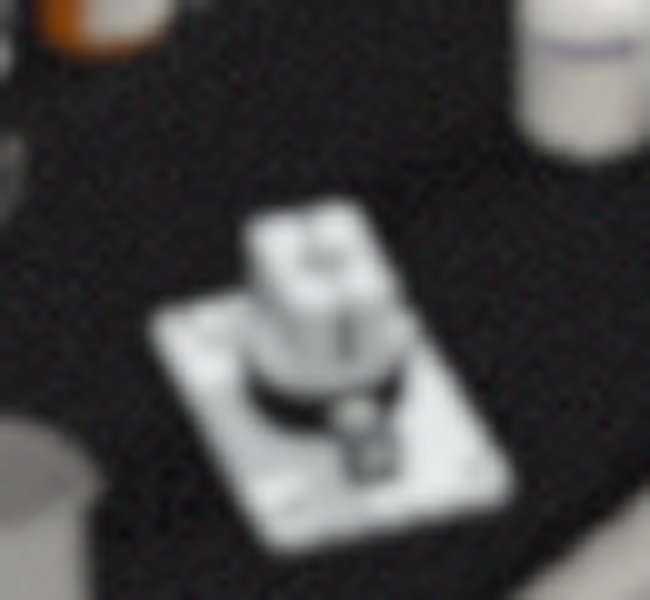

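The head is in line: in the scene crop its end slit at (345,330) sits over the port at (360,410), and its sides run parallel to the plate's. It measured 1.014 against a target of 1.010 rad and has been let go. Next is the tube.

jog_arm --increments '[{"x": -3.8, "y": 2.1, "z": 0, "wx": 0, "wy": 0, "wz": 5, "claw": 100}, {"x": -7.6, "y": 4.1, "z": 0, "wx": 0, "wy": 0, "wz": 10, "claw": 100}, {"x": -11.4, "y": 6.2, "z": 0, "wx": 0, "wy": 0, "wz": 15, "claw": 100}, {"x": -15.2, "y": 8.3, "z": 0, "wx": 0, "wy": 0, "wz": 20, "claw": 100}, {"x": -19, "y": 10.4, "z": 0, "wx": 0, "wy": 0, "wz": 26, "claw": 100}, {"x": -22.8, "y": 12.4, "z": 0, "wx": 0, "wy": 0, "wz": 32, "claw": 100}, {"x": -26.6, "y": 14.5, "z": 0, "wx": 0, "wy": 0, "wz": 38, "claw": 100}, {"x": -30.4, "y": 16.6, "z": 0, "wx": 0, "wy": 0, "wz": 44, "claw": 100}, {"x": -34.1, "y": 18.6, "z": 0, "wx": 0, "wy": 0, "wz": 46, "claw": 100}, {"x": -34.1, "y": 18.6, "z": 0, "wx": 0, "wy": 0, "wz": 46, "claw": 100}]'

```text
clock: 22.88
position: [0.4369, -0.2038, 0.1969]
tool_rot: [3.14, -0.007, 0.206]
force: [0.7, 0.6, -0.4]
grip_width: 0.0851
```

jog_arm --increments '[{"x": 0, "y": 0, "z": 0, "wx": 0, "wy": 0, "wz": 0, "claw": 100}, {"x": 0, "y": 0, "z": 0, "wx": 0, "wy": 0, "wz": 0, "claw": 100}]'

```text
clock: 23.12
position: [0.437, -0.2029, 0.1969]
tool_rot: [3.14, -0.007, 0.207]
force: [0.1, -0.0, -0.3]
grip_width: 0.0855
```

```bash
python3 st.py
python3 - <<'E'
from workcell import bot
from h import *
import pickle
f=bot.grab_frame("scene"); crop(f,320,120,80,75,10,"s6.png")
t=bot.grab_frame("top"); crop(t,280,175,45,52,12,"t6.png"); pickle.dump((t,f),open("f6.pkl","wb"))
E
```

```text
23.125 [ 0.437  -0.2029  0.1969] [ 3.1404 -0.0073  0.2069] q7 0.9529692043469069 F [ 0.0845 -0.0254 -0.2544] M [ 0.0572 -0.0181  0.0033] eff [ 0.0171 -0.052   0.0153] 0.08545062256333609
[-0.2618  0.4389  0.7634  2.0354 -0.4195  0.8177  0.953 ]
```

View pics/s6.png

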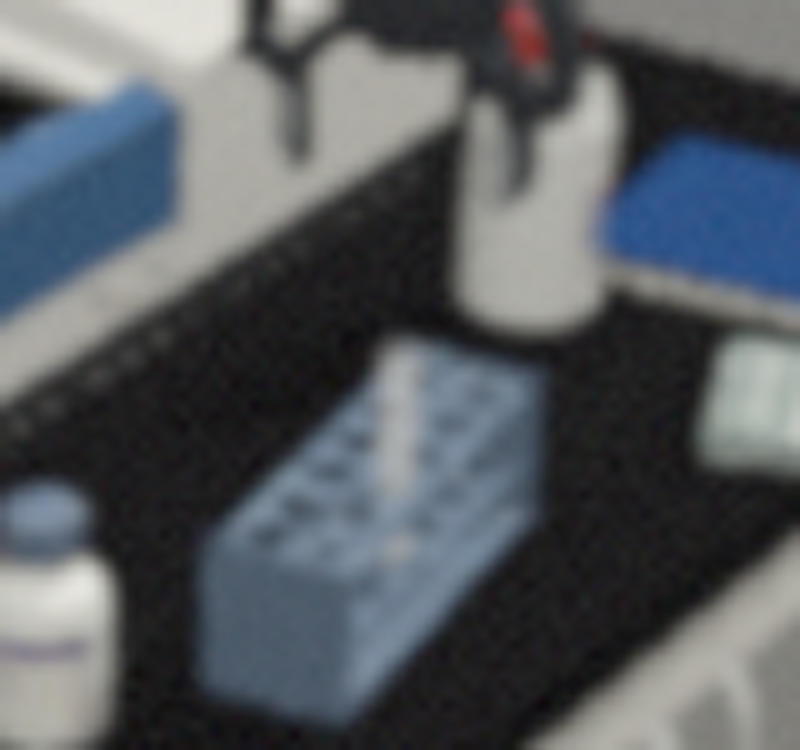

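View pics/t6.png

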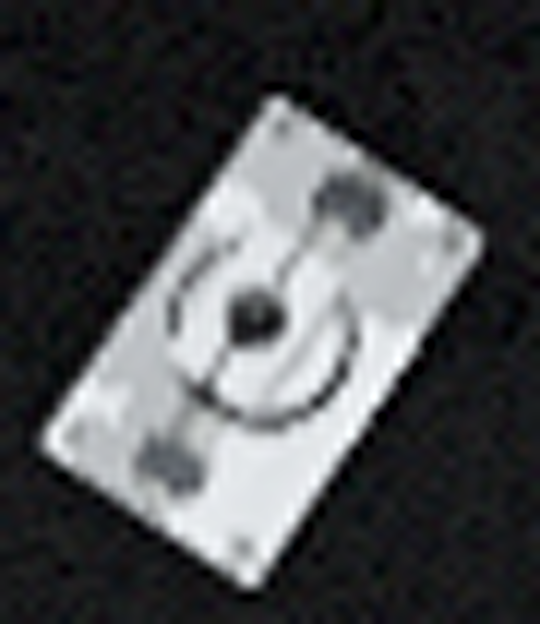

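Run:
```python
from h import *
import pickle; t,s=pickle.load(open("f6.pkl","rb"))
def c(u,v): return (u/12+280-.46,v/12+175-.46)
def e(u,v): return (u/10+320-.45,v/10+120-.45)
print("bore",plane(t,c(256,316),.0735))
a,b=[plane(t,c(*q),.0735) for q in[(312,238),(208,380)]]; d=a-b; print("slits ang",np.arctan2(d[1],d[0]), (a+b)/2)
cs=[(275,95),(485,240),(258,585),(45,445)]; P=np.array([plane(t,c(*q),.01)for q in cs]); print(P.mean(0))
for i in range(4): d=P[(i+1)%4]-P[i];print(np.linalg.norm(d),np.arctan2(d[1],d[0]))
for z in(.07,.134): print(z,(proj(s,[.437,-.2029,z])-[320,120]+.45)*10)
print("tube mouth scene",plane(s,e(403,350),.134),"base",plane(s,e(396,495),.07))
```

```text
bore [0.45910014 0.18725957 0.0735    ]
slits ang -0.5999040646496694 [0.4615981 0.1859314 0.0735   ]
[0.45880834 0.18694249 0.01      ]
0.09145045989234307 -2.1560667536346614
0.14658417008901278 2.588990354012021
0.09054115600002689 1.0144884074820248
0.14923812813500573 -0.5468320825792762
0.07 [386.69213517 478.58108565]
0.134 [392.89341946 345.95888874]
tube mouth scene [ 0.43159422 -0.2024054   0.134     ] base [ 0.42594355 -0.19333771  0.07      ]
```

The top view shows the slits at (312,238) and (208,380), on a line with the port blocks at (350,205) and (170,465). The bore is at (0.459, 0.187). In the scene view the tube's mouth (403,345) lies under the middle of the open fingers (295,160)/(515,190), so I'm going down and gripping.

jog_arm --increments '[{"x": -0.3, "y": -0.1, "z": 2, "wx": 0, "wy": 0, "wz": 0, "claw": 100}, {"x": -0.3, "y": -0.1, "z": 4, "wx": 0, "wy": 0, "wz": 0, "claw": 100}, {"x": -0.3, "y": -0.1, "z": 6, "wx": 0, "wy": 0, "wz": 0, "claw": 100}, {"x": -0.3, "y": -0.1, "z": 8, "wx": 0, "wy": 0, "wz": 0, "claw": 100}, {"x": -0.3, "y": -0.1, "z": 9.5, "wx": 0, "wy": 0, "wz": 0, "claw": 100}, {"x": -0.3, "y": -0.1, "z": 9.5, "wx": 0, "wy": 0, "wz": 0, "claw": 70}, {"x": -0.3, "y": -0.1, "z": 9.5, "wx": 0, "wy": 0, "wz": 0, "claw": 45}]' --squeeze 20

```text
clock: 24.1
position: [0.4349, -0.2027, 0.1024]
tool_rot: [3.14, -0.008, 0.207]
force: [-0.2, -0.5, -0.0]
grip_width: 0.0514
```

```bash
python3 st.py
python3 - <<'E'
from workcell import bot
from h import *
f=bot.grab_frame("scene"); crop(f,320,120,80,75,10,"s7.png")
E
```

```text
24.1 [ 0.4349 -0.2027  0.1024] [ 3.14   -0.0079  0.2071] q7 1.0937811149265733 F [-0.2419 -0.4798 -0.0268] M [-0.0567  0.0351  0.0009] eff [-0.0451 -0.0544  0.0255] 0.05137687766266306
[-0.1298  0.5822  0.6029  2.1112 -0.5839  0.6076  1.0938]
```

View pics/s7.png

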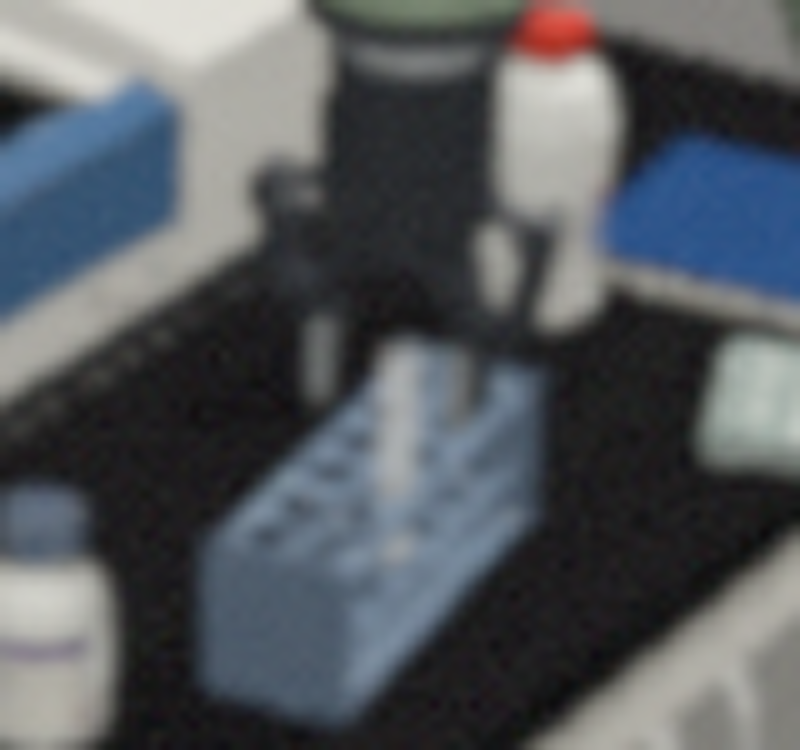

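The upright tube (400,420) stands between the fingers (320,360)/(460,380), close to their middle. I'm closing.

jog_arm --increments '[{"x": 0, "y": 0, "z": 0, "wx": 0, "wy": 0, "wz": 0, "claw": 10}, {"x": 0, "y": 0, "z": 0, "wx": 0, "wy": 0, "wz": 0, "claw": 10}, {"x": 0, "y": 0, "z": 0, "wx": 0, "wy": 0, "wz": 0, "claw": 10}, {"x": 0, "y": 0, "z": 0, "wx": 0, "wy": 0, "wz": 0, "claw": 10}, {"x": 0, "y": 0, "z": 0, "wx": 0, "wy": 0, "wz": 0, "claw": 10}]' --squeeze 20

```text
clock: 24.78
position: [0.4347, -0.2028, 0.1029]
tool_rot: [3.14, -0.008, 0.207]
force: [-4.4, -0.4, 8.6]
grip_width: 0.0175
```

```bash
python3 st.py
```

```text
24.775 [ 0.4347 -0.2028  0.1029] [ 3.14   -0.0082  0.2068] q7 1.0936653970042949 F [-4.4057 -0.3622  8.6325] M [-0.1396  1.1823 -0.0029] eff [-0.8162 -0.8697 -0.0135] 0.017465108160470463
[-0.1299  0.5812  0.6036  2.1114 -0.5834  0.6081  1.0937]
```

jog_arm --increments '[{"x": 0, "y": 0, "z": -0.5, "wx": 0, "wy": 0, "wz": 0, "claw": 10}, {"x": 0, "y": 0, "z": -2, "wx": 0, "wy": 0, "wz": 0, "claw": 10}, {"x": 0, "y": 0, "z": -4, "wx": 0, "wy": 0, "wz": 0, "claw": 10}, {"x": 0, "y": 0, "z": -6, "wx": 0, "wy": 0, "wz": 0, "claw": 10}, {"x": 0, "y": 0, "z": -8, "wx": 0, "wy": 0, "wz": 0, "claw": 10}, {"x": 0, "y": 0, "z": -10, "wx": 0, "wy": 0, "wz": 0, "claw": 10}, {"x": 0, "y": 0, "z": -12, "wx": 0, "wy": 0, "wz": 0, "claw": 10}, {"x": 0, "y": 0, "z": -13, "wx": 0, "wy": 0, "wz": 0, "claw": 10}, {"x": 0, "y": 0, "z": -13, "wx": 0, "wy": 0, "wz": 0, "claw": 10}]' --squeeze 25

```text
clock: 25.9
position: [0.4339, -0.2028, 0.2335]
tool_rot: [3.14, -0.01, 0.207]
force: [-0.2, -0.9, -0.5]
grip_width: 0.0169
```

```bash
python3 st.py
python3 - <<'E'
from workcell import bot
from h import *
f=bot.grab_frame("scene"); crop(f,320,80,80,110,7,"s8.png")
E
```

```text
25.9 [ 0.4339 -0.2028  0.2335] [ 3.1397 -0.0095  0.2072] q7 0.9052561012734583 F [-0.1696 -0.9048 -0.5498] M [-0.0237  0.0235  0.0142] eff [ 0.3372  0.3983 -0.305 ] 0.0168770654924023
[-0.314   0.3801  0.8192  2.0052 -0.361   0.894   0.9053]
```

View pics/s8.png

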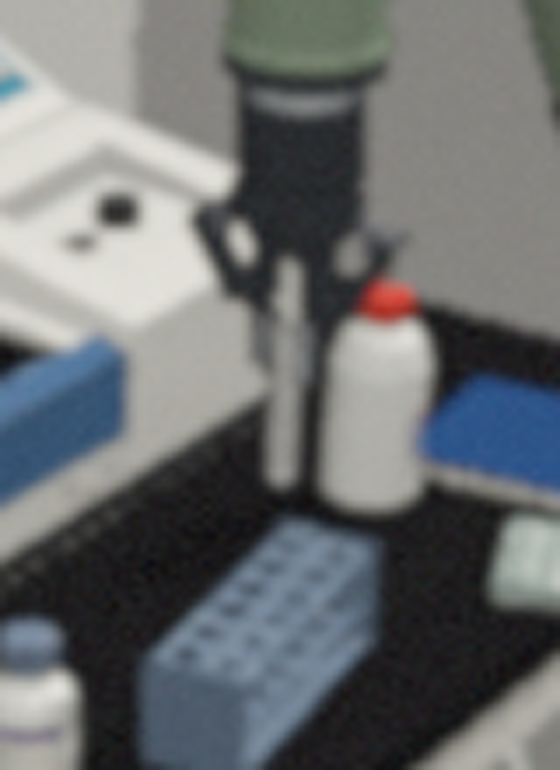

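Run:
```python
from workcell import bot
from h import *
f=bot.grab_frame("scene");t=bot.grab_frame("top")
import pickle; pickle.dump((t,f),open("f8.pkl","wb"))
for z in(.1645,.2,.264): print(z,(proj(f,[.4339,-.2028,z])-[320,80]+.43)*7)
g=f["pixels"].astype(int)
for v in (120,125,130,135,140,145): 
    print(v,g[v,350:372].mean(1).astype(int))
```

```text
0.1645 [281.26328913 478.1779221 ]
0.2 [283.81565599 424.46058293]
0.264 [288.54017953 325.027842  ]
120 [170 117  64  50  48  47  46  43  50  87 136 152 136  87  48  44  43  45
  43  47  51  54]
125 [170 168 170 170 162 136  96  77  78  98 133 147 130  91  55  44  41  48
  62  90 113 121]
130 [170 169 170 169 162 140 111  99 106 127 146 141 133 116  92  60  78 124
 156 172 178 185]
135 [167 169 170 168 168 168 159 143 126 132 144 141 119  87  58  50  88 129
 152 162 169 173]
140 [129 107  80  58  48  44  45  63 100 129 146 138 108  65  41  66 113 144
 161 166 170 173]
145 [ 42  32  30  28  32  31  37  66 110 138 145 131  97  56  35  81 122 149
 163 167 170 172]
```

Run:
```python
from h import *
import pickle; t,f=pickle.load(open("f8.pkl","rb"))
crop(f,345,108,35,50,12,"s9.png")
for z in(.157,.1645,.2145,.264): print(z,(proj(f,[.4339,-.2028,z])-[345,108]+.46)*12)
```

```text
0.157 [181.6116263  503.32996269]
0.1645 [182.52563851 484.09358075]
0.2145 [188.71200002 353.89486828]
0.264 [195.00030777 221.55058628]
```

View pics/s9.png

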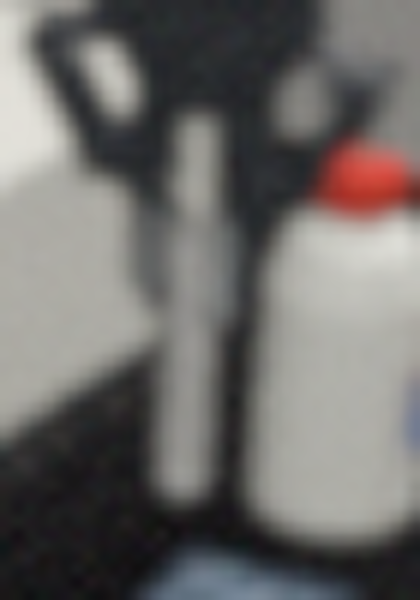

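The tube is held and hangs upright. Its foot at crop row ≈490 agrees with the expected z of about 0.163, so it hasn't slipped. Its centre line is within about 1 mm of the tool axis. The brighter strip above row 215 is above the expected mouth row and looks like part of the gripper, not the tube.

```bash
cat > mv.py <<'E'
from workcell import bot
import numpy as np, sys
from scipy.spatial.transform import Rotation as R
x,y,z,yaw=map(float,sys.argv[1:5])
s=bot.observe(); A=R.from_euler('xyz',s["tool_rot"]); B=R.from_euler('xyz',[np.pi,0,yaw])
np.set_printoptions(precision=3,suppress=True)
print("shift cm",A.inv().apply(np.array([x,y,z])-s["position"])*100,"turn deg",np.degrees((A.inv()*B).as_rotvec()),s["position"],s["tool_rot"],s["clock"],"F",s["force"])
E
python3 mv.py .4587 .187 .2335 .207
```

```text
shift cm [ 10.48  -37.62   -0.084] turn deg [ 0.078 -0.429 -0.008] [ 0.433 -0.203  0.232] [ 3.14  -0.007  0.207] 26.05 F [ 0.06   0.334 -0.446]
```

jog_arm --increments '[{"x": 0.6, "y": -2, "z": 0, "wx": 0, "wy": 0, "wz": 0, "claw": 10}, {"x": 1.7, "y": -6, "z": 0, "wx": 0, "wy": 0, "wz": 0, "claw": 10}, {"x": 2.8, "y": -10, "z": 0, "wx": 0, "wy": 0, "wz": 0, "claw": 10}, {"x": 4.2, "y": -15, "z": 0, "wx": 0, "wy": 0, "wz": 0, "claw": 10}, {"x": 5.6, "y": -20, "z": 0, "wx": 0, "wy": -0.2, "wz": 0, "claw": 10}, {"x": 7, "y": -25, "z": 0, "wx": 0, "wy": -0.3, "wz": 0, "claw": 10}, {"x": 8.4, "y": -30, "z": 0, "wx": 0, "wy": -0.4, "wz": 0, "claw": 10}, {"x": 9.5, "y": -34, "z": 0, "wx": 0, "wy": -0.4, "wz": 0, "claw": 10}, {"x": 10.2, "y": -36.6, "z": 0, "wx": 0.1, "wy": -0.4, "wz": 0, "claw": 10}, {"x": 10.5, "y": -37.6, "z": 0, "wx": 0.1, "wy": -0.4, "wz": 0, "claw": 10}]' --squeeze 25

```text
clock: 27.3
position: [0.4586, 0.1879, 0.232]
tool_rot: [3.141, 0.0, 0.208]
force: [-0.4, -0.4, -0.1]
grip_width: 0.0171
```

jog_arm --increments '[{"x": 0, "y": 0, "z": 0, "wx": 0, "wy": 0, "wz": 0, "claw": 10}, {"x": 0, "y": 0, "z": 0, "wx": 0, "wy": 0, "wz": 0, "claw": 10}, {"x": 0, "y": 0, "z": 0, "wx": 0, "wy": 0, "wz": 0, "claw": 10}]' --squeeze 25

```text
clock: 27.68
position: [0.4587, 0.187, 0.2321]
tool_rot: [3.141, 0.0, 0.207]
force: [-0.3, -0.2, -0.2]
grip_width: 0.0171
```

```bash
python3 mv.py .4587 .187 .15 .207
```

```text
shift cm [0.002 0.001 8.206] turn deg [0.017 0.024 0.011] [0.459 0.187 0.232] [3.141 0.    0.207] 27.675 F [-0.345 -0.192 -0.206]
```

jog_arm --increments '[{"x": 0, "y": 0, "z": 3, "wx": 0, "wy": 0, "wz": 0, "claw": 10}, {"x": 0, "y": 0, "z": 6, "wx": 0, "wy": 0, "wz": 0, "claw": 10}, {"x": 0, "y": 0, "z": 7.9, "wx": 0, "wy": 0, "wz": 0, "claw": 10}, {"x": 0, "y": 0, "z": 7.9, "wx": 0, "wy": 0, "wz": 0, "claw": 10}, {"x": 0, "y": 0, "z": 7.9, "wx": 0, "wy": 0, "wz": 0, "claw": 10}]' --squeeze 25

```text
clock: 28.3
position: [0.4591, 0.1868, 0.1539]
tool_rot: [3.142, -0.0, 0.207]
force: [-0.5, -0.6, 0.1]
grip_width: 0.0169
```

```bash
python3 mv.py .4587 .187 .083 .207
python3 - <<'E'
from workcell import bot
from h import *
f=bot.grab_frame("scene");t=bot.grab_frame("top")
import pickle; pickle.dump((t,f),open("f10.pkl","wb"))
crop(f,275,165,45,60,12,"s10.png"); 
s=bot.observe();p=s["position"]
for z in (.0735,): print("bore",(proj(f,[.4588,.187,z])-[275,165]+.46)*12)
for z in (-.069,-.019,.031): print("tube",(proj(f,p+[0,0,z])-[275,165]+.46)*12)
E
```

```text
shift cm [-0.039 -0.032  7.087] turn deg [ 0.002 -0.022 -0.026] [0.459 0.187 0.154] [ 3.142 -0.     0.207] 28.3 F [-0.468 -0.589  0.09 ]
bore [263.17801785 488.18819742]
tube [261.22963299 457.72277223]
tube [256.88923975 322.92706953]
tube [252.41917025 184.10412774]
```

View pics/s10.png

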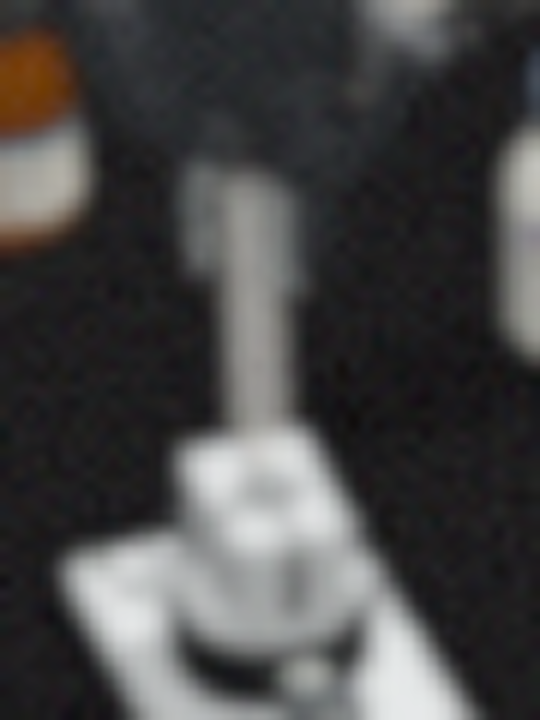

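The tube's axis (x≈260 to 262) is over the bore (263,486), and its mouth at row 172 is as expected. I'm lowering in two steps and watching the force.

jog_arm --increments '[{"x": 0, "y": 0, "z": 0.6, "wx": 0, "wy": 0, "wz": 0, "claw": 10}, {"x": 0, "y": 0, "z": 1.2, "wx": 0, "wy": 0, "wz": 0, "claw": 10}, {"x": 0, "y": 0, "z": 1.8, "wx": 0, "wy": 0, "wz": 0, "claw": 10}, {"x": 0, "y": 0, "z": 2.4, "wx": 0, "wy": 0, "wz": 0, "claw": 10}]' --squeeze 25

```text
clock: 28.9
position: [0.459, 0.187, 0.1294]
tool_rot: [-3.141, -0.001, 0.207]
force: [-0.6, -0.5, 0.7]
grip_width: 0.0169
```

```bash
python3 avg.py 3; python3 mv.py .4587 .187 .085 .207
```

```text
[-0.0154 -0.0322 -0.0592] [-0.2102 -0.2125  0.1959]
mean [-0.3646 -0.8089 -0.1062 -0.1173  0.0655 -0.0356 -0.0026  0.1013 -0.0756]
29.0 [0.4588 0.1869 0.1292] [3.1415 0.0002 0.2069] 0.016931263367693274
shift cm [-0.024 -0.012  4.456] turn deg [ 0.004 -0.006 -0.004] [0.459 0.187 0.13 ] [ 3.142 -0.     0.207] 29.05 F [ 0.552 -0.432  0.027]
```

No contact, so the foot is about 13 mm inside the bore. I'm going on down.

jog_arm --increments '[{"x": 0, "y": 0, "z": 0.8, "wx": 0, "wy": 0, "wz": 0, "claw": 10}, {"x": 0, "y": 0, "z": 1.6, "wx": 0, "wy": 0, "wz": 0, "claw": 10}, {"x": 0, "y": 0, "z": 2.4, "wx": 0, "wy": 0, "wz": 0, "claw": 10}, {"x": 0, "y": 0, "z": 3.2, "wx": 0, "wy": 0, "wz": 0, "claw": 10}, {"x": 0, "y": 0, "z": 3.7, "wx": 0, "wy": 0, "wz": 0, "claw": 10}, {"x": 0, "y": 0, "z": 4, "wx": 0, "wy": 0, "wz": 0, "claw": 10}, {"x": 0, "y": 0, "z": 4, "wx": 0, "wy": 0, "wz": 0, "claw": 10}]' --squeeze 25

```text
clock: 29.92
position: [0.459, 0.1869, 0.0895]
tool_rot: [3.141, 0.0, 0.207]
force: [-0.2, -1.2, -0.7]
grip_width: 0.017
```

```bash
python3 avg.py 2; python3 mv.py .4587 .187 .085 .207
```

```text
[ 0.0231 -0.0177] [0.0773 0.0305]
mean [ 0.1402 -1.304  -0.59   -0.2629  0.0644  0.0027 -0.2582 -0.1345  0.0539]
29.975 [0.459  0.1869 0.0896] [ 3.1415 -0.      0.2068] 0.016927628190786446
shift cm [-0.024 -0.017  0.466] turn deg [ 0.001 -0.009 -0.01 ] [0.459 0.187 0.09 ] [ 3.142 -0.     0.207] 30.025 F [-0.767 -0.801 -1.506]
```

jog_arm --increments '[{"x": 0, "y": 0, "z": 0.1, "wx": 0, "wy": 0, "wz": 0, "claw": 10}, {"x": 0, "y": 0, "z": 0.2, "wx": 0, "wy": 0, "wz": 0, "claw": 10}, {"x": 0, "y": 0, "z": 0.3, "wx": 0, "wy": 0, "wz": 0, "claw": 10}, {"x": 0, "y": 0, "z": 0.4, "wx": 0, "wy": 0, "wz": 0, "claw": 10}]' --squeeze 25

```text
clock: 30.52
position: [0.459, 0.1869, 0.0856]
tool_rot: [3.142, -0.0, 0.207]
force: [-0.2, -2.2, 0.2]
grip_width: 0.0171
```

```bash
python3 avg.py 2
```

```text
[-0.0404  0.0236] [-0.0358 -0.0327]
mean [-0.1662 -1.8922 -0.2519 -0.3967 -0.0382 -0.0084 -0.2375  0.1159 -0.0343]
30.575 [0.459  0.1869 0.0855] [ 3.1415 -0.0001  0.2069] 0.017225484927017684
```

jog_arm --increments '[{"x": 0, "y": 0.1, "z": 0.05, "wx": 0, "wy": 0, "wz": 0, "claw": 10}, {"x": 0, "y": 0.15, "z": 0.1, "wx": 0, "wy": 0, "wz": 0, "claw": 10}, {"x": 0, "y": 0.15, "z": 0.15, "wx": 0, "wy": 0, "wz": 0, "claw": 10}, {"x": 0, "y": 0.15, "z": 0.2, "wx": 0, "wy": 0, "wz": 0, "claw": 10}]' --squeeze 25

```text
clock: 31.12
position: [0.46, 0.186, 0.0848]
tool_rot: [-3.14, -0.002, 0.207]
force: [-6.0, -0.8, 41.3]
grip_width: 0.0174
```

```bash
python3 avg.py 3
```

```text
[-0.0243  0.004  -0.0454] [-0.018  -0.0149  0.0138]
mean [-5.9294 -0.2213 37.2219  0.0893  1.7387 -0.0219 -0.0344 -2.375  -0.0064]
31.225 [0.46   0.1861 0.0848] [-3.1398 -0.0018  0.2067] 0.017024577261491647
```

The tube has landed on the floor of the bore, with Fz jumping at TCP z = 0.0848 (≈0.085 expected). I'm relieving the force and letting go.

jog_arm --increments '[{"x": 0, "y": 0, "z": -0.05, "wx": 0, "wy": 0, "wz": 0, "claw": 10}, {"x": 0, "y": 0, "z": -0.05, "wx": 0, "wy": 0, "wz": 0, "claw": 40}, {"x": 0, "y": 0, "z": -0.05, "wx": 0, "wy": 0, "wz": 0, "claw": 70}, {"x": 0, "y": 0, "z": -0.05, "wx": 0, "wy": 0, "wz": 0, "claw": 90}, {"x": 0, "y": 0, "z": -0.05, "wx": 0, "wy": 0, "wz": 0, "claw": 90}]'

```text
clock: 31.9
position: [0.46, 0.186, 0.0853]
tool_rot: [-3.14, -0.002, 0.207]
force: [-1.1, 0.8, 0.1]
grip_width: 0.0768
```

```bash
python3 st.py
python3 - <<'E'
from workcell import bot
from h import *
f=bot.grab_frame("scene"); crop(f,275,165,45,60,12,"s11.png")
E
```

```text
31.9 [0.46   0.186  0.0853] [-3.1399 -0.0018  0.2067] q7 0.2768671642063536 F [-1.0773  0.7862  0.0629] M [-0.0214  0.0406 -0.0224] eff [ 0.0041 -0.007   0.0007] 0.07682063753508006
[-0.9134  0.6293  0.5651  2.074  -0.5959  0.5988  0.2769]
```

View pics/s11.png

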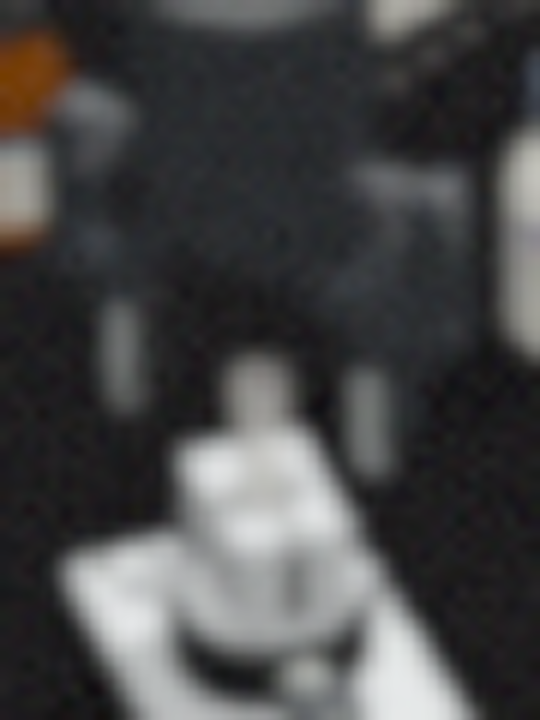

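The tube stands in the bore with its mouth at row ~355, and the fingers are clear on both sides. I'm raising straight up, then checking.

jog_arm --increments '[{"x": 0, "y": 0, "z": -2, "wx": 0, "wy": 0, "wz": 0, "claw": 90}, {"x": 0, "y": 0, "z": -5, "wx": 0, "wy": 0, "wz": 0, "claw": 90}, {"x": 0, "y": 0, "z": -9, "wx": 0, "wy": 0, "wz": 0, "claw": 90}, {"x": 0, "y": 0, "z": -13, "wx": 0, "wy": 0, "wz": 0, "claw": 90}, {"x": 0, "y": 0, "z": -17, "wx": 0, "wy": 0, "wz": 0, "claw": 90}, {"x": 0, "y": 0, "z": -17, "wx": 0, "wy": 0, "wz": 0, "claw": 90}]'

```text
clock: 32.7
position: [0.4607, 0.1861, 0.2575]
tool_rot: [-3.138, -0.005, 0.207]
force: [0.3, 0.5, -0.3]
grip_width: 0.0769
```

jog_arm --increments '[{"x": 8, "y": 5, "z": 0, "wx": 0, "wy": 0, "wz": 0, "claw": 90}, {"x": 8, "y": 10, "z": 0, "wx": 0, "wy": 0, "wz": 0, "claw": 90}, {"x": 8, "y": 15, "z": 0, "wx": 0, "wy": 0, "wz": 0, "claw": 90}, {"x": 8, "y": 20, "z": 0, "wx": 0, "wy": 0, "wz": 0, "claw": 90}, {"x": 8, "y": 25, "z": 0, "wx": 0, "wy": 0, "wz": 0, "claw": 90}, {"x": 8, "y": 30, "z": 0, "wx": 0, "wy": 0, "wz": 0, "claw": 90}, {"x": 8, "y": 30, "z": 0, "wx": 0, "wy": 0, "wz": 0, "claw": 90}]'

```text
clock: 33.58
position: [0.6001, -0.0955, 0.256]
tool_rot: [-3.139, -0.004, 0.201]
force: [1.0, 0.6, 0.4]
grip_width: 0.0768
```

```bash
python3 st.py
python3 - <<'E'
from workcell import bot
from h import *
f=bot.grab_frame("scene"); t=bot.grab_frame("top")
a=cv2.resize(f["pixels"][165:225,275:320],None,fx=9,fy=9,interpolation=2);b=cv2.resize(t["pixels"][175:227,280:325],None,fx=9,fy=9,interpolation=2)
c=np.zeros((540,810,3),np.uint8); c[:540,:405]=a;c[:468,405:]=b
cv2.imwrite("pics/fin.png",c[:,:800,::-1]); cv2.imwrite("pics/fintop.png",t["pixels"][:,:,::-1])
print("mouth pred scene",(proj(f,[.4588,.187,.116])-[275,165]+.45)*9,"top",(proj(t,[.4588,.187,.116])-[280,175]+.45)*9+[405,0])
E
```

```text
33.575 [ 0.6001 -0.0955  0.256 ] [-3.1392 -0.0041  0.2012] q7 0.6517099598443873 F [1.045  0.6034 0.3525] M [-0.0007  0.0263 -0.0204] eff [ 0.1665 -0.0161  1.1123] 0.07678210375146222
[-0.4244  0.575   0.7491  1.6498 -0.436   1.0874  0.6517]
mouth pred scene [194.55986084 280.87419479] top [592.60650212 225.09215617]
```

View pics/fin.png

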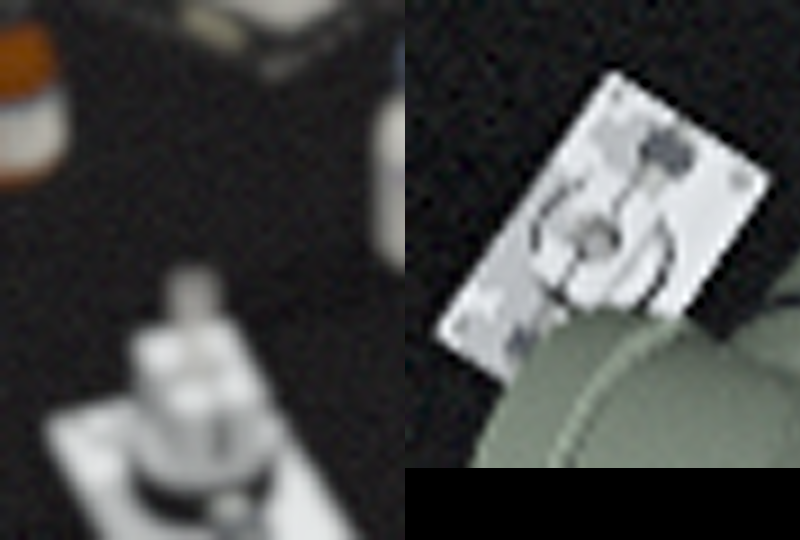

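View pics/fintop.png

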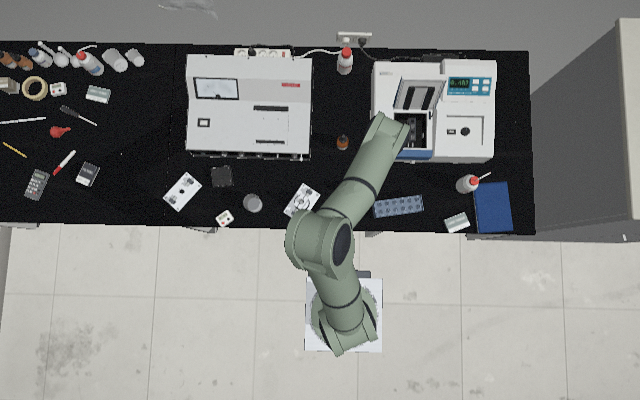

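jog_arm --increments '[{"x": 0, "y": 0, "z": 0, "wx": 0, "wy": 0, "wz": 0, "claw": 90}, {"x": 0, "y": 0, "z": 0, "wx": 0, "wy": 0, "wz": 0, "claw": 90}, {"x": 0, "y": 0, "z": 0, "wx": 0, "wy": 0, "wz": 0, "claw": 90}]'

```text
clock: 34.05
position: [0.6003, -0.0906, 0.2558]
tool_rot: [-3.137, -0.004, 0.207]
force: [0.3, 0.2, 0.9]
grip_width: 0.0768
```

```bash
python3 st.py; python3 -c "
from workcell import bot
print(bot.job_done())"
```

```text
34.05 [ 0.6003 -0.0906  0.2558] [-3.1372 -0.0041  0.2069] q7 0.6502215187487956 F [0.3399 0.2369 0.8786] M [ 0.0096 -0.0098  0.0065] eff [-0.0182 -0.0041 -0.0033] 0.07677647664131276
[-0.4308  0.574   0.7474  1.6508 -0.4366  1.0876  0.6502]
the job is handed in; nothing more can be done
None
```

I screwed the head down onto its gasket and stopped at the next position in line with the light ports. Then I stood the test tube in its bore and handed the job in at about 34 s. No verdict was reported.

**Head:** The turning moment rose from about 0.04 to 0.15–0.18 N m roughly 2.7 rad after the start, which I took as first touch. I stopped about 4.76 rad after the start, after one regrip.
- **Alignment:** The head's long axis was at -0.557 rad by the grip when I let go; the ports' line was at about -0.56 rad from the camera.
- **Gasket force:** It cannot be read directly. From the turn past first touch I estimate about 15 N.

**Tube:** It landed on the floor at TCP height 0.0848 m (about 0.085 expected). It pressed down with about 41 N for a moment before I eased off and let go. In the last pictures it stands upright, with its mouth within about 1 pixel of where it should be.

**Bystanders:** No bystander looked moved in the last top view. The white bottle was hidden by the arm there, but it looked unmoved in the scene camera.

**Checks that disagreed:**
- A rough reading of the head's slits in the top view gave -0.60 rad instead of -0.557 rad, still within the 0.14 rad allowed.
- The tube leaned lightly on the bore wall (about 2 N) on the way down, so I shifted it 1.5 mm.
- A bright strip above the held tube's mouth I took to be part of the gripper, without confirming it.

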